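# Trip-test the tin roller, refit its speed knob and hold it in to jog

### The job

Put the tin roller back into service. First prove its safety breaker: press the test button so that the lever drops, then lift the lever back up until it latches. Then take the loose speed knob, turn it so that the flat in its bore matches the flat on the bare D-shaft, push it fully home on the shaft and keep pressing, so that the shaft is held in at its jog position; finish like that, still holding the knob pressed in, and leave the other things on the counter where they are.

Things in the scene. Friction and masses are not known exactly. Their poses are not given: they have to be found in the camera images.
- tin_roller: fixed grey bench roller mixer. Origin at counter level under the middle of its console (200 mm deep, 160 wide): x to the back (away from the operator), y left, z up. The console's front lip is 40 mm high; a panel slopes up from it at 20 degrees to a flat top 85 mm high. On its left a roller bed carries a lying tin, up to 136 mm high, 80 to 235 mm left of the console's middle
- breaker: the white safety breaker on the sloping panel, 76 mm wide, 12 mm proud: round test button at its left, black lever at its right. Origin in the panel's surface under the breaker's middle; x up the slope, y left, z out of the panel
- test_top (a point): centre of the top of the test button: round, grey, 17 mm across, 8 mm proud of the breaker, 41 mm left of the lever. z points out of the panel (20 degrees from vertical, towards the operator). It goes in 5 mm against a spring (1 to 3.5 N) and trips the lever when 2 to 3 mm in
- test_button (a joint): how far the test button is pushed in, m: 0 out, 0.005 fully in
- lever_tip (a point): middle of the round cross-bar at the end of the breaker's black lever, 36 mm from its hinge: the bar is 11 mm thick and 22 mm wide (left to right, flat ends). Up (on), the lever leans 8 degrees from vertical to the back; dropped, 48 degrees from vertical towards the operator. z points from the hinge to the bar
- lever_hinge (a point): point on the lever's hinge axis, in the middle of its width; y is the hinge axis (parallel to the roller's y, left). The bar moves on a circle of 36 mm about it. The bar can be pushed up and back from the operator's side, following that circle; held between finger pads it slips round as it turns. Below the dropped bar 20 mm are free above the breaker
- lever (a joint): lever angle, rad: about 0.05 up and latched, 0.98 dropped (tripped). Lifting it takes 2 to 5 N at the bar, most near the end; it latches just past 0.05 and can go on to a stop at -0.12; let go too early it falls again
- shaft_tip (a point): centre of the upper end of the bare steel speed shaft on the console's flat top: vertical, 12 mm across, 27 mm tall, D-shaped with a flat 2.5 mm from its axis all down one side, facing this point's -x; z up. The shaft turns with slight friction and can be pushed in
- speed_shaft (a joint): turn of the speed shaft, rad: 0 when its flat faces the operator's side (the roller's -x), growing anticlockwise seen from above
- jog (a joint): how far the speed shaft is pushed in, m: 0 out, 0.006 at its inner stop (jog); spring of 4 N at first, 9 N at the stop
- knob_mid (a point): centre, half-way up, of the loose black speed knob (60 g), which stands on its skirt: skirt 45 mm across, 5.5 mm high; on it a bar grip 18 mm wide (along y), 47 mm long (along x); 34 mm high in all. The bar's sides are parallel from 20 mm behind to 12 mm ahead of the middle. x points to the pointer: the bar's tapered end with a white line on top
- knob_bore (a point): centre of the mouth of the bore in the knob's underside, 17 mm below the centre: D-shaped, 14 mm across, 18 mm deep, its flat 3.5 mm from the axis on the side away from the pointer (-x). It slips on when the knob's x points the same way as the shaft's x, within about 10 degrees. Fully home, the shaft's tip is 18 mm up the bore
- sanding_block: bystander: brown sanding block, 112 x 62 x 26 mm, at the left
- lid_driver: bystander: screwdriver 205 mm long, lying in front of the roller
- red_spray: bystander: aerosol can with yellow cap, 200 mm high, behind
- small_tin: bystander: white tin with drips, 72 mm across, 71 mm high
- calculator: bystander: pocket calculator, 118 x 70 x 12 mm, lying behind the knob

How it is judged:
On the way, in this order (a step that is already met when the one before it is completed fails the run):
1. the test button has tripped the breaker: the lever has dropped by itself and nothing holds it (value of joint lever above 0.8 rad and contact force between the arm and lever below 0.3 N), for 0.1 s.
2. the lever has been lifted back and stays up, latched, with nothing touching it (value of joint lever below 0.12 rad and contact force between the arm and lever below 0.3 N), for 0.2 s.
3. the knob sits fully home on the shaft, flat to flat (horizontal distance between knob_mid and shaft_tip below 0.003 m and z of knob_mid in the frame of shaft_tip below 0.002 m and angle between the x axis of knob_mid and the x axis of shaft_tip, either way round below 0.3 rad), for 0.1 s.
At the end, for the whole second after the job is handed in: the knob is fully home on the D-shaft (within 3 mm of the top of its travel, axes within 3 mm, flats matching), the fingers are still pressing it with the shaft pushed in at least 4 of its 6 mm all through the last second, and the breaker's lever is up and latched (within 0.12 rad) (all of step 3 and value of joint jog above 0.004 m and contact force between the fingers and knob above 2 N and value of joint lever below 0.12 rad); the arm keeps its last pose, push and grip.
It fails at once if another thing on the counter is shifted by more than 3 cm (distance of any of sanding_block, lid_driver, red_spray, small_tin, calculator from where it was at the start of the episode above 0.03 m).
It also fails if it takes over 64 s, if anything falls off the work surface, if the arm or the gripper's body presses on something with over 40 N, if the wrist force passes 120 N, or if a joint passes its speed limit or range.

### The arm

A 6-joint arm with a two-finger parallel gripper is mounted at the origin on a cart in front of the work surface, level with it; the furniture and walls round the work are solid. World frame = base frame: x ahead of the robot, y to its left, z up, the work surface at z = 0. Lengths are in m, angles in rad, forces in N, time in s.
With the tool pointing down it reaches from about 0.425 to 0.925 m from the base axis. Payload 12.5 kg.
Tool frame: the origin (TCP) lies on the centre line of the jaws, within the pads' length; the fingertips stand 19 mm ahead of it and the grasp point (between the pads) is the TCP; z points along the fingers, x is the direction in which the jaws open and shut, and the axes are right-handed (so a half turn about z gives the same grasp; the last joint's range is limited). The gripper opens to 85 mm and grips with 20 to 120 N. Pads are 22 mm wide; open, the fingers measure 114 mm over their backs; the gripper's body (76 mm by 85 mm) begins 54 mm behind the grasp point. The pads swing forward as they close: fully open they stand 13 mm farther back than shut.
Start: joints at [1.107, 0.491, 1.559, -0, 1.092, -0.106], TCP at [0.219, 0.585, 0.25] pointing down, gripper open.
Joint ranges: [-3.1, 3.1], [-0.84, 2.19], [0.05, 2.79], [-1.13, 4.28], [0.06, 2.93], [-2.69, 2.69]. Speed limits (rad/s): [2.22, 2.22, 2.79, 3.14, 3.14, 3.14].

### API

Orientations are given as a rotation vector (axis times angle).
In Python, from bench import get_state, grab_frame, calibration, finish_job, look_for, mark_of gives the robot as it stands.
- The arm moves only by the tool jog_arm, never from a script. Its argument "deltas" is a list of rows, each a list of 5 numbers: the shift along the tool's x, y, z in mm, then the turn about the tool's z in rad, then the opening, from -1 (shut) to 1 (fully open). In form: [[tx, ty, tz, yaw, jaw], ...]. A call has 1 to 12 rows; each row shifts and turns the commanded pose from where the row before left it, along the tool's axes as they then stand; what a row does not reach is not made up. A row lasts 1/8 s, in which the tool goes at most 62.5 mm and 10.7 degrees, less where a joint would pass 70% of its speed; a pose out of reach is approached as far as the arm can. A call with a gripper value outside its range is refused whole. The fingers move at their own pace and stop on an object; "grip_force" is the grip in N (left out, the last holds). Time passes only in rows, so rows that do not move let the fingers close. It gives the time, the measured TCP pose, the force and the opening at its end, in the units of the state.
- get_state(): the state, without advancing time (a new reading comes with each control period).
- grab_frame(name): name is "scene" or "top" or "wrist"; returns the picture (400x640x3 uint8, red, green, blue); there is no depth.
- calibration(name): a dict with "intrinsics" (3x3 intrinsics, pixels), "cam_to_world" (4x4, takes a point from camera to world coordinates); the wrist camera has in their place "tool_from_camera" (4x4, takes a point from camera to tool coordinates, whose origin is the TCP and whose axes are the tool frame's). Camera axes: x right, y down, z forward; pixel columns grow to the right and rows downward; lengths in m; the calibration is good to about 2 mm. A picture is of the moment at which its call begins: read the wrist's pose just before it. calibration takes no time and is no camera call.
- finish_job(): hands the job in, once; it reports no verdict.
Trained networks look in the newest picture that a camera, given by its name, has taken for a name from the list of things; names that differ only in an ending like _2 or _b are one class to them, and where a whole thing is asked for, a point or a joint stands for the part that bears it (a point fixed in the world has none). Each returns a list of dicts, best first, with "confidence" (0 to 1); they miss things now and then, are a little off and sometimes report something else, mostly with a low value. They report only what shows in the picture. A call takes as long as a camera call.
- look_for(camera, label): "position" ([column, row] in pixels, amid what is visible of it).
- mark_of(camera, label): "position" ([column, row] in pixels: a listed point, or the origin of a listed thing).
The state is a dict: "time": time; "joints": joint angles; "joint_velocities": joint speeds; "tau": joint torques, N m; "tcp_pos": TCP position; "ee_rot": TCP orientation; "force": force on the tool from outside, world axes, zero at the start; "wrist_torque": the same for the moment, N m; "width": finger opening in m.
Only numpy, scipy, OpenCV 4.12 (cv2) and the standard library are available. Lean on these libraries where they do the work, as an engineer would, in place of code of your own. Each camera call takes 0.05 s, during which the arm holds its last target.

## Working session

There is one attempt and no reset: what is moved stays moved. The work goes in short steps, Python scripts to look and compute and a tool call to move; the robot and the scene stay as the last step left them, time stands still between calls to the robot, and variables do not carry over. Pictures are saved under pics/ and viewed, and the job is handed in when it is done.

Besides the shell and the picture viewer there is one more tool, called after "Request:" in YAML: its name, and indented under it one key for each argument. jog_arm: Moves the arm, as the interface text tells. Its arguments: {"type":"object","properties":{"deltas":{"type":"array","items":{"type":"array","items":{"type":"number"}}},"grip_force":{"type":"number"}},"required":["deltas"]}

```bash
ls; mkdir -p pics; cat > h.py <<'E'
import numpy as np,cv2,json
from bench import *
from scipy.spatial.transform import Rotation as R
def save(n,f):
    im=grab_frame(n); cv2.imwrite('pics/'+f,im[:,:,::-1]); return im
def ray(cam,px,st=None):
    c=calibration(cam);K=np.array(c['intrinsics'])
    if 'cam_to_world' in c: T=np.array(c['cam_to_world'])
    else:
        st=st or get_state();W=np.eye(4);W[:3,:3]=R.from_rotvec(st['ee_rot']).as_matrix();W[:3,3]=st['tcp_pos'];T=W@np.array(c['tool_from_camera'])
    d=T[:3,:3]@np.linalg.solve(K,[px[0],px[1],1]);return T[:3,3],d/np.linalg.norm(d)
def tri(rays):
    A=np.zeros((3,3));b=np.zeros(3)
    for o,d in rays:
        P=np.eye(3)-np.outer(d,d);A+=P;b+=P@o
    p=np.linalg.solve(A,b);return p,[float(np.linalg.norm((np.eye(3)-np.outer(d,d))@(p-o))) for o,d in rays]
def atz(r,z): o,d=r; return o+d*(z-o[2])/d[2]
E
python3 - <<'E'
from h import *
s=get_state();print(s)
for c in('scene','top'): save(c,c+'0.png')
for c in('scene','top'):print(c,{k:np.round(v,3).tolist() for k,v in calibration(c).items()})
print({k:np.round(v,3).tolist() for k,v in calibration('wrist').items()})
P={}
for l in ['test_top','lever_tip','lever_hinge','shaft_tip','knob_mid','knob_bore','tin_roller','breaker']:
    rr=[]
    for c in('scene','top'):
        m=mark_of(c,l)
        if m: print(l,c,[(np.round(q['position'],1).tolist(),round(q['confidence'],2)) for q in m[:2]]); rr.append(ray(c,m[0]['position']))
    if len(rr)==2:
        p,e=tri(rr);print('   ',p.round(4),np.round(e,4))
E
```

```text
pics
{'time': 0.0, 'joints': array([ 1.10738206e+00,  4.91577835e-01,  1.55951359e+00,  1.63140651e-05,
        1.09169079e+00, -1.05607413e-01]), 'joint_velocities': array([ 2.25737188e-03,  1.85305293e-03, -1.02568947e-04,  4.77387151e-05,
        1.73079861e-03,  1.14406634e-03]), 'tau': array([ 1.11883641e-03, -6.18437576e+01, -2.61600369e+01, -1.17440013e-04,
        3.94965886e-03,  2.17256928e-05]), 'tcp_pos': array([0.2187642 , 0.5852171 , 0.24969429]), 'ee_rot': array([ 2.58084030e+00,  1.79035079e+00, -1.64964256e-03]), 'force': array([-0.30092304, -0.22240505,  0.22342811]), 'wrist_torque': array([0.02715883, 0.03568996, 0.0545656 ]), 'width': 0.08519187109463995}
scene {'intrinsics': [[416.842, 0.0, 313.82], [0.0, 416.842, 202.048], [0.0, 0.0, 1.0]], 'cam_to_world': [[0.772, -0.338, 0.538, 0.048], [-0.635, -0.415, 0.651, -0.627], [0.003, -0.845, -0.535, 0.636], [0.0, 0.0, 0.0, 1.0]]}
top {'intrinsics': [[415.635, 0.0, 320.535], [0.0, 415.635, 202.884], [0.0, 0.0, 1.0]], 'cam_to_world': [[-0.01, -0.986, 0.166, 0.364], [-1.0, 0.01, -0.004, 0.037], [0.003, -0.166, -0.986, 1.
[... 340 characters left out ...]
-0.0279  0.0794] [0.0006 0.0006]
lever_tip scene [([312.4, 229.6], 0.62), ([227.6, 215.7], 0.38)]
lever_hinge scene [([315.2, 245.2], 0.9)]
lever_hinge top [([352.8, 218.8], 0.86)]
    [ 0.5199 -0.063   0.0561] [0.0012 0.0012]
shaft_tip scene [([354.2, 216.1], 0.52)]
knob_mid scene [([388.6, 319.8], 0.59)]
knob_mid top [([429.1, 220.4], 0.48)]
    [ 0.5143 -0.2956  0.0217] [0.0049 0.0049]
knob_bore scene [([389.3, 323.8], 0.77)]
knob_bore top [([420.0, 220.4], 0.66)]
    [ 0.5251 -0.2814 -0.0119] [0.0033 0.0033]
tin_roller top [([354.4, 209.6], 0.68)]
breaker scene [([308.4, 240.7], 0.6)]
breaker top [([350.1, 218.5], 0.59), ([212.3, 218.1], 0.43)]
    [ 0.5156 -0.0518  0.0654] [0.006 0.006]
```

View pics/scene0.png

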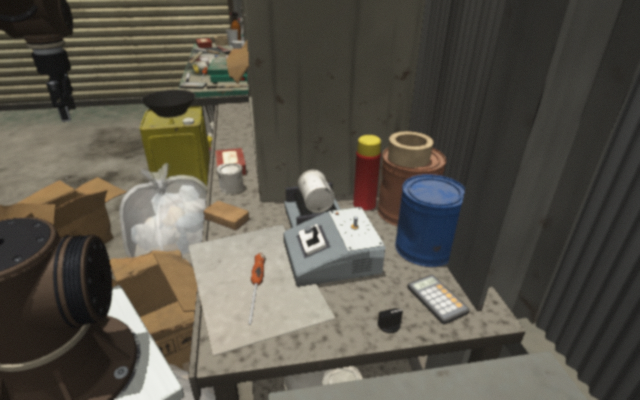

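View pics/top0.png

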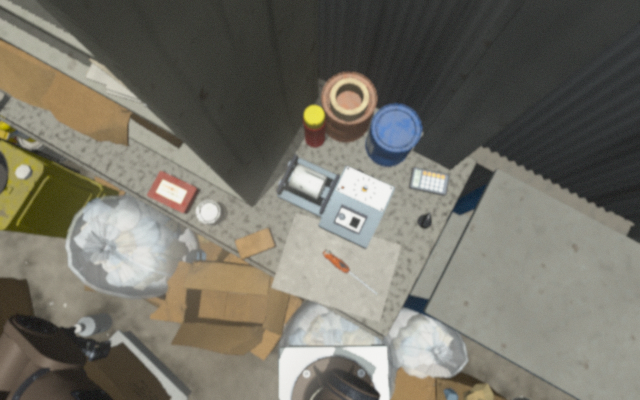

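```bash
python3 - <<'E'
import cv2
a=cv2.imread('pics/scene0.png')[180:350,260:430];b=cv2.imread('pics/top0.png')[150:270,320:460]
cv2.imwrite('pics/z1.png',cv2.resize(a,None,fx=3.5,fy=3.5,interpolation=2));cv2.imwrite('pics/z2.png',cv2.resize(b,None,fx=5,fy=5,interpolation=2)[:600])
E
```

```text
(no output)
```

View pics/z1.png

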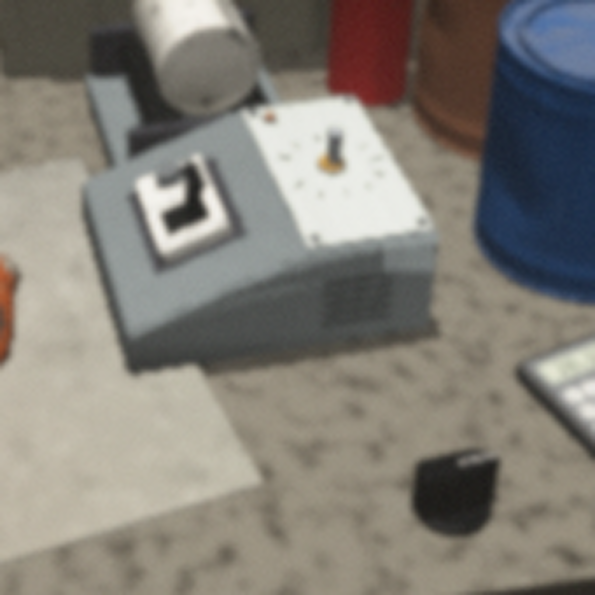

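View pics/z2.png

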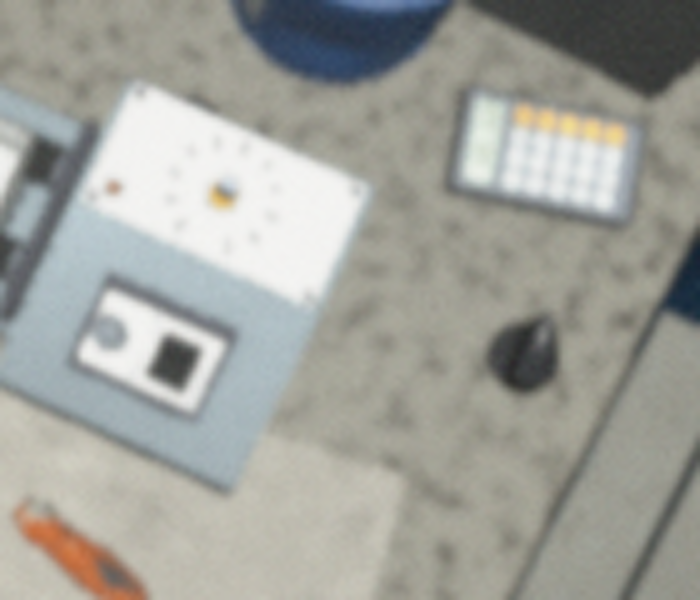

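```bash
python3 - <<'E'
from h import *
for n,p in dict(wallcorner=(252,206),wall2=(318,85),redcan=(316,140),tinL=(208,212),knob=(424,222)).items(): print(n,atz(ray('top',p),0).round(3))
for n,p in dict(wallc=(257,203),wall2=(350,187)).items(): print(n,atz(ray('scene',p),0).round(3))
s=get_state();M=R.from_rotvec(s['ee_rot']).as_matrix();print(M.round(3))
d=np.array([0.46,-0.05,0.27])-s['tcp_pos'];print(M.T@d*1000)
E
```

```text
wallcorner [0.571 0.245 0.   ]
wall2 [0.971 0.035 0.   ]
redcan [0.783 0.044 0.   ]
tinL [0.554 0.381 0.   ]
knob [ 0.516 -0.289  0.   ]
wallc [0.559 0.245 0.   ]
wall2 [0.826 0.143 0.   ]
[[ 0.35   0.937  0.   ]
 [ 0.937 -0.35   0.   ]
 [ 0.     0.    -1.   ]]
[-510.73151004  448.41180756  -19.69898001]
```

Request:
jog_arm:
  deltas:
    - [-42.5, 37.4, -1.6, 0, 0]
    - [-42.5, 37.4, -1.6, 0, -1]
    - [-42.5, 37.4, -1.6, 0, -1]
    - [-42.5, 37.4, -1.6, 0, -1]
    - [-42.5, 37.4, -1.6, 0, -1]
    - [-42.5, 37.4, -1.6, 0, -1]
    - [-42.5, 37.4, -1.6, 0, -1]
    - [-42.5, 37.4, -1.6, 0, -1]
    - [-42.5, 37.4, -1.6, 0, -1]
    - [-42.5, 37.4, -1.6, 0, -1]
    - [-42.5, 37.4, -1.6, 0.03, -1]
    - [-42.5, 37.4, -1.6, 0.03, -1]

```text
time: 2.4
tcp_pos: [0.4595, -0.052, 0.2698]
ee_rot: [2.635, 1.711, 0.001]
force: [1.3, 0.8, -0.8]
width: -0.0003
```

Request:
jog_arm:
  deltas:
    - [0, 0, 0, 0, -1]
    - [0, 0, 0, 0, -1]
    - [0, 0, 0, 0, -1]

```text
time: 2.78
tcp_pos: [0.4587, -0.049, 0.2696]
ee_rot: [-2.632, -1.714, -0.0]
force: [-0.4, 0.2, -0.5]
width: -0.0001
```

```bash
cat >> h.py <<'E'
def dump(f,labels):
    s=get_state();save('wrist',f);out={}
    for l in labels:
        m=mark_of('wrist',l)
        if m: out[l]=[(np.round(q['position'],1).tolist(),round(float(q['confidence']),2)) for q in m[:2]];print(l,out[l])
    json.dump(dict(pos=list(map(float,s['tcp_pos'])),rot=list(map(float,s['ee_rot'])),marks=out),open('pics/'+f+'.json','w'))
    return s
def load(f):
    j=json.load(open('pics/'+f+'.json'));return dict(tcp_pos=np.array(j['pos']),ee_rot=np.array(j['rot'])),j['marks']
E
python3 - <<'E'
from h import *
s=dump('w1.png',['test_top','lever_tip','lever_hinge','shaft_tip','breaker','tin_roller']);print(s['tcp_pos'],s['ee_rot'],s['width'])
E
```

```text
test_top [([356.3, 229.3], 0.62)]
lever_tip [([320.6, 239.4], 0.66), ([444.0, 321.1], 0.52)]
lever_hinge [([195.0, 262.7], 0.75), ([319.7, 224.8], 0.68)]
breaker [([331.2, 223.8], 0.63)]
tin_roller [([330.1, 235.0], 0.88), ([226.9, 326.0], 0.52)]
[ 0.45870227 -0.04899442  0.26956656] [-2.63239923e+00 -1.71437435e+00 -1.38441778e-04] -0.00014573028430214633
```

View pics/w1.png

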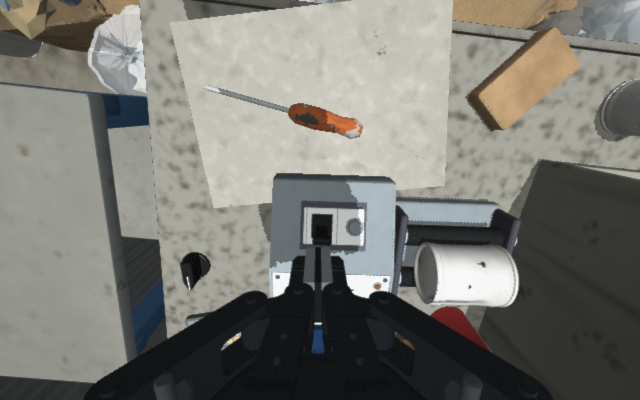

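Request:
jog_arm:
  deltas:
    - [0, 30, 20, 0, -1]
    - [0, 30, 20, 0, -1]
    - [0, 15, 0, 0, -1]
    - [0, 0, 0, 0, -1]
    - [0, 0, 0, 0, -1]

```text
time: 3.75
tcp_pos: [0.527, -0.0801, 0.2302]
ee_rot: [2.633, 1.713, 0.001]
force: [0.1, 0.6, -0.5]
width: -0.0001
```

```bash
python3 - <<'E'
from h import *
s=dump('w2.png',['test_top','lever_tip','lever_hinge','shaft_tip','breaker','tin_roller']);print(s['tcp_pos'],s['ee_rot'],s['width'])
E
```

```text
test_top [([363.4, 172.9], 0.51)]
lever_tip [([323.9, 184.4], 0.87), ([364.4, 173.9], 0.65)]
shaft_tip [([181.0, 230.2], 0.2)]
breaker [([334.4, 176.5], 0.88)]
tin_roller [([332.9, 195.8], 0.68)]
[ 0.5270245  -0.08011595  0.23020415] [2.63342517e+00 1.71254367e+00 6.43800623e-04] -8.562232965406898e-05
```

View pics/w2.png

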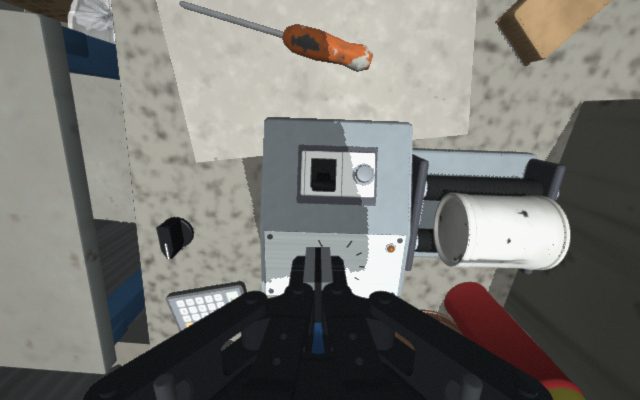

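Request:
jog_arm:
  deltas:
    - [0, 25, 0, 0, -1]
    - [0, 25, 0, 0, -1]
    - [0, 0, 0, 0, -1]
    - [0, 0, 0, 0, -1]

```text
time: 4.6
tcp_pos: [0.5727, -0.1005, 0.2293]
ee_rot: [-2.633, -1.712, 0.001]
force: [-0.0, 0.4, 0.9]
width: -0.0002
```

```bash
python3 - <<'E'
from h import *
s=dump('w3.png',['test_top','lever_tip','lever_hinge','shaft_tip','breaker','tin_roller','knob_mid']);print(s['tcp_pos'],s['ee_rot'],s['width'])
im=cv2.imread('pics/w3.png')
cv2.imwrite('pics/w3c.png',cv2.resize(im[60:300,220:440],None,fx=2.5,fy=2.5,interpolation=2))
D=[load(f) for f in('w1.png','w2.png','w3.png')]
for l in ['test_top','lever_tip','breaker','shaft_tip','tin_roller']:
    rr=[ray('wrist',m[l][0][0],st) for st,m in D if l in m]
    if len(rr)>1:p,e=tri(rr);print(l,p.round(4),np.round(e,4))
E
```

```text
test_top [([370.1, 123.9], 0.78)]
lever_tip [([323.6, 129.3], 0.72)]
lever_hinge [([324.1, 122.3], 0.78)]
shaft_tip [([340.4, 230.0], 0.46)]
breaker [([338.2, 124.6], 0.56)]
tin_roller [([333.1, 161.6], 0.81)]
knob_mid [([165.7, 199.6], 0.93)]
[ 0.57270817 -0.10050897  0.2292805 ] [-2.63329040e+00 -1.71207768e+00  6.61254016e-04] -0.00017698463742563396
test_top [ 0.5261 -0.0281  0.0822] [0.001  0.0028 0.0018]
lever_tip [ 0.5131 -0.0687  0.1025] [0.0007 0.0008 0.0001]
breaker [ 0.5181 -0.0556  0.0617] [0.0015 0.0027 0.0019]
shaft_tip [ 0.4708 -0.0576  0.359 ] [0.0228 0.0228]
tin_roller [ 0.5631 -0.0735 -0.0133] [0.0007 0.0015 0.0009]
```

View pics/w3.png

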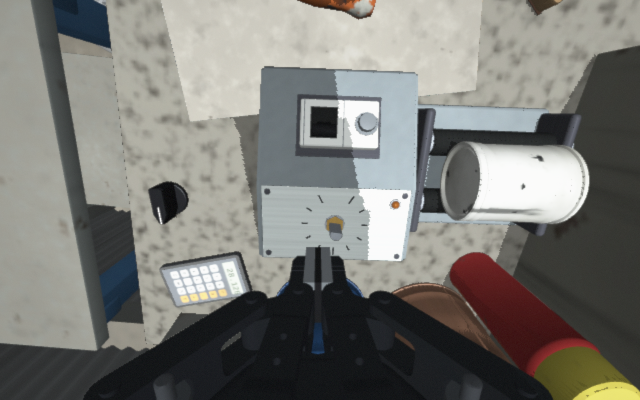

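View pics/w3c.png

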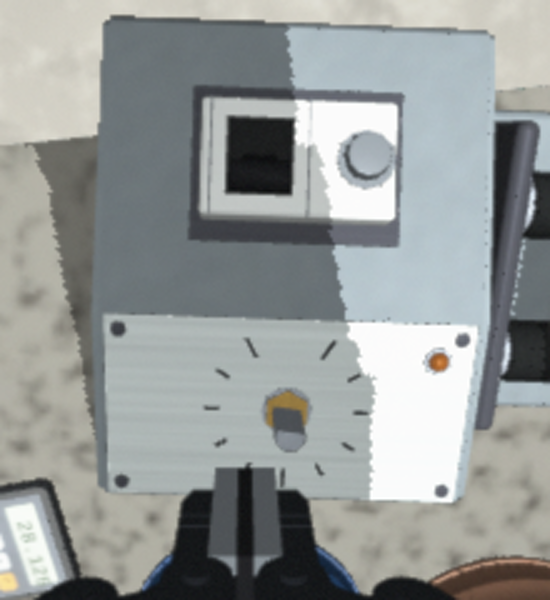

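```bash
python3 - <<'E'
from h import *
c=calibration('wrist');K=np.array(c['intrinsics']);T=np.linalg.inv(np.array(c['tool_from_camera']))
for p in([0,0,.019],[0,-.011,.019],[0,0,0],[0,0,.03]):
    q=K@(T@np.array(p+[1]))[:3];print(p,(q[:2]/q[2]).round(1))
a=cv2.imread('pics/w1.png')[190:290,270:400];b=cv2.imread('pics/w2.png')[140:210,280:400];d=cv2.imread('pics/w3.png')[90:165,290:390];e=cv2.imread('pics/w3.png')[200:300,290:390]
r=lambda i:cv2.resize(i,(400,300),interpolation=2)
cv2.imwrite('pics/z3.png',np.vstack([np.hstack([r(a),r(b)]),np.hstack([r(d),r(e)])]))
E
```

```text
[0, 0, 0.019] [318.2 261.3]
[0, -0.011, 0.019] [318.3 244.1]
[0, 0, 0] [318.3 280.3]
[0, 0, 0.03] [318.2 252.1]
```

View pics/z3.png

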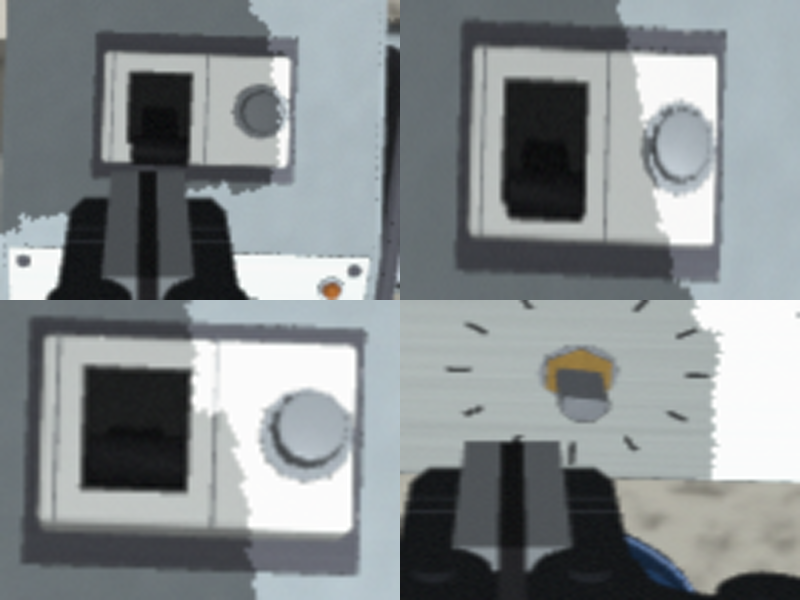

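```bash
cat > fit.py <<'E'
from h import *
S=[load(f)[0] for f in('w1.png','w2.png','w3.png')]
def go(n,pts):
    p,e=tri([ray('wrist',q,s) for s,q in zip(S,pts) if q]);print(n,p.round(4),np.round(e,4));return p
go('button',[(354.2,227),(364.6,174.1),(367,122)])
b=go('bar',[(320.6,239.4),(323.7,184),(324,130)])
# console back corners, front edge
go('frontL',[(395,174.5),(412,122),(417,74)])
E
python3 fit.py
python3 - <<'E'
from h import *
s,_=load('w3.png')
# shaft tip at z .112 ; px
for px in [(335.8,234.5),(336,233)]: print(atz(ray('wrist',px,s),.112).round(4))
M=R.from_rotvec(s['ee_rot']).as_matrix();print(M.round(3), np.degrees(np.arctan2(M[1,0],M[0,0])))
E
```

```text
button [ 0.5253 -0.0288  0.0789] [0.0007 0.0008 0.0001]
bar [ 0.5136 -0.0688  0.1011] [0.0008 0.0008 0.0004]
frontL [0.5072 0.0507 0.007 ] [0.0018 0.0019 0.0009]
[ 0.6056 -0.0965  0.112 ]
[ 0.6043 -0.0958  0.112 ]
[[ 0.406  0.914 -0.001]
 [ 0.914 -0.406  0.   ]
 [ 0.    -0.001 -1.   ]] 66.0611610973699
```

```bash
cat >> h.py <<'E'
def delta(target,yaw=0):
    s=get_state();M=R.from_rotvec(s['ee_rot']).as_matrix()@R.from_euler('z',yaw).as_matrix()
    return (M.T@(np.array(target)-s['tcp_pos'])*1000).round(1), np.degrees(np.arctan2(M[1,1],M[0,1])).round(2)
E
python3 -c "
from h import *
print(delta([.5235,-.0279,.115],.035))"
```

```text
(array([ 43.7, -76.5, 114.6]), np.float64(-25.94))
```

Request:
jog_arm:
  deltas:
    - [0, 0, 0, 0.035, -1]
    - [22, -38, 0, 0, -1]
    - [21.7, -38.5, 0, 0, -1]
    - [0, 0, 40, 0, -1]
    - [0, 0, 40, 0, -1]
    - [0, 0, 32, 0, -1]
    - [0, 0, 0, 0, -1]
    - [0, 0, 0, 0, -1]

```text
time: 6.0
tcp_pos: [0.5241, -0.028, 0.1185]
ee_rot: [2.663, 1.665, 0.001]
force: [0.2, -0.1, 1.2]
width: 0.0002
```

```bash
python3 - <<'E'
from h import *
s=dump('w4.png',['test_top','lever_tip']);print(s['tcp_pos'],s['force'])
im=cv2.imread('pics/w4.png')
cv2.imwrite('pics/w4c.png',cv2.resize(im[150:350,200:440],None,fx=3,fy=3,interpolation=2))
print(delta([.5235,-.0279,.115]))
E
```

```text
test_top [([318.0, 248.0], 0.7), ([261.7, 245.7], 0.55)]
lever_tip [([245.4, 275.1], 0.72)]
[ 0.52413405 -0.02804815  0.11849101] [ 0.22352332 -0.10257101  1.21714681]
(array([-0.1, -0.7,  3.8]), np.float64(-25.96))
```

View pics/w4c.png

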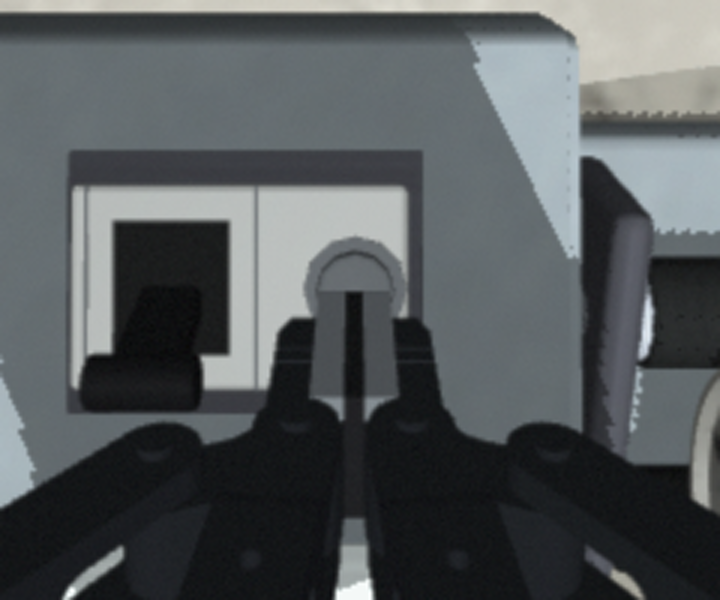

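Request:
jog_arm:
  deltas:
    - [0, 0, 8, 0, -1]
    - [0, 0, 8, 0, -1]
    - [0, 0, 2, 0, -1]
    - [0, 0, 1, 0, -1]
    - [0, 0, 0, 0, -1]

```text
time: 6.78
tcp_pos: [0.5239, -0.0281, 0.0988]
ee_rot: [2.663, 1.666, 0.001]
force: [0.0, -0.2, 5.1]
width: -0.0002
```

Request:
jog_arm:
  deltas:
    - [0, 0, 1, 0, -1]
    - [0, 0, 1, 0, -1]
    - [0, 0, 0, 0, -1]

```text
time: 7.15
tcp_pos: [0.5241, -0.0281, 0.0981]
ee_rot: [2.662, 1.665, 0.002]
force: [-4.4, -0.4, 22.1]
width: 0.0
```

```bash
python3 - <<'E'
from h import *
s=dump('w5.png',['test_top','lever_tip']);print(s['tcp_pos'],s['force'])
im=cv2.imread('pics/w5.png')
cv2.imwrite('pics/w5c.png',cv2.resize(im[150:350,200:440],None,fx=3,fy=3,interpolation=2))
E
```

```text
lever_tip [([238.4, 233.3], 0.57)]
[ 0.52405806 -0.02810555  0.0980661 ] [-4.41298382 -0.40527099 22.10953498]
```

View pics/w5c.png

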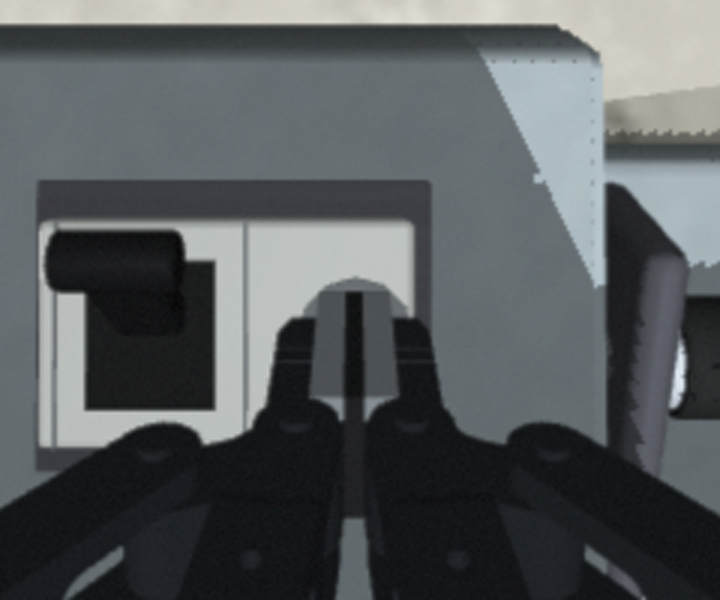

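Request:
jog_arm:
  deltas:
    - [0, 0, -15, 0, -1]
    - [0, 0, -40, 0, -1]
    - [0, 0, 0, 0, -1]
    - [0, 0, 0, 0, -1]

```text
time: 7.8
tcp_pos: [0.5233, -0.0279, 0.1512]
ee_rot: [-2.663, -1.666, 0.0]
force: [-0.1, -0.3, -0.4]
width: 0.0002
```

```bash
python3 - <<'E'
from h import *
s=dump('w6.png',['lever_tip']);print(s['tcp_pos'],s['force'])
im=cv2.imread('pics/w6.png')
cv2.imwrite('pics/w6c.png',cv2.resize(im[150:350,200:440],None,fx=3,fy=3,interpolation=2))
E
```

```text
lever_tip [([260.7, 207.2], 0.94)]
[ 0.52333541 -0.02790121  0.15124266] [-0.0514571  -0.34749117 -0.40966465]
```

View pics/w6c.png

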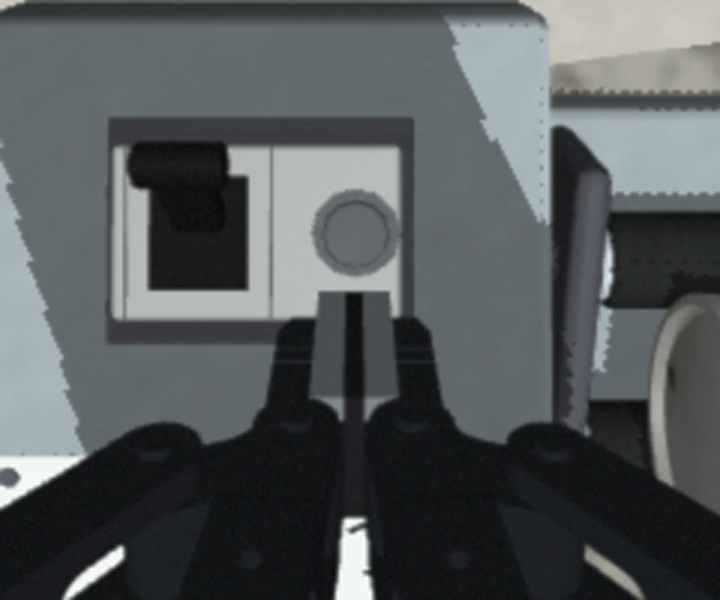

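```bash
python3 - <<'E'
from h import *
s5,_=load('w5.png');s6,_=load('w6.png');s4,_=load('w4.png');s3,_=load('w3.png');s2,_=load('w2.png');s1,_=load('w1.png')
dn,e=tri([ray('wrist',(238.5,237.3),s5),ray('wrist',(259.8,206),s6)]);print('dropped',dn.round(4),e)
up,e=tri([ray('wrist',(247.3,277.3),s4),ray('wrist',(320.6,239.4),s1),ray('wrist',(323.7,184),s2),ray('wrist',(324,130),s3)]);print('up',up.round(4),np.round(e,4))
a=np.radians(-26);X=np.array([np.cos(a),np.sin(a)]);Y=np.array([-X[1],X[0]])
d=(up-dn);print('rollerx,y,z diff',d[:2]@X,d[:2]@Y,d[2])
for p in(dn,up):print(p[:2]@X,p[:2]@Y)
b=np.array([.5253,-.0288]);print('button',b@X,b@Y)
E
```

```text
dropped [ 0.4881 -0.0567  0.089 ] [0.0002765053481140075, 0.0002765053481139956]
up [ 0.5134 -0.0687  0.1025] [0.0006 0.0009 0.0009 0.0005]
rollerx,y,z diff 0.02801552777243217 0.00030979681805995727 0.013467314345279743
0.4635676659958914 0.16305716643692209
0.4915831937683236 0.16336696325498204
button 0.48476160154847786 0.20439109487488633
```

Request:
jog_arm:
  deltas:
    - [0, -30, 0, 0, -1]
    - [-21, -28, 0, 0, -1]
    - [-20, 0, 0, 0, -1]
    - [0, 0, 26, 0, -1]
    - [0, 0, 26, 0, -1]
    - [0, 0, 0, 0, -1]
    - [0, 0, 0, 0, -1]

```text
time: 8.78
tcp_pos: [0.4536, -0.0394, 0.0997]
ee_rot: [-2.663, -1.666, 0.0]
force: [0.5, 0.2, 0.0]
width: 0.0001
```

```bash
cat >> h.py <<'E'
a_=np.radians(-26);RX=np.array([np.cos(a_),np.sin(a_)]);RY=np.array([-RX[1],RX[0]])
def rr(s): p=s['tcp_pos'];return np.round([p[:2]@RX,p[:2]@RY,p[2]],4)
E
python3 - <<'E'
from h import *
s=dump('w7.png',['lever_tip']);print(rr(s),s['force'])
im=cv2.imread('pics/w7.png')
cv2.imwrite('pics/w7c.png',cv2.resize(im[150:350,200:440],None,fx=3,fy=3,interpolation=2))
E
```

```text
lever_tip [([316.6, 324.2], 0.59)]
[0.425  0.1634 0.0997] [0.46038142 0.19729622 0.01401598]
```

View pics/w7c.png

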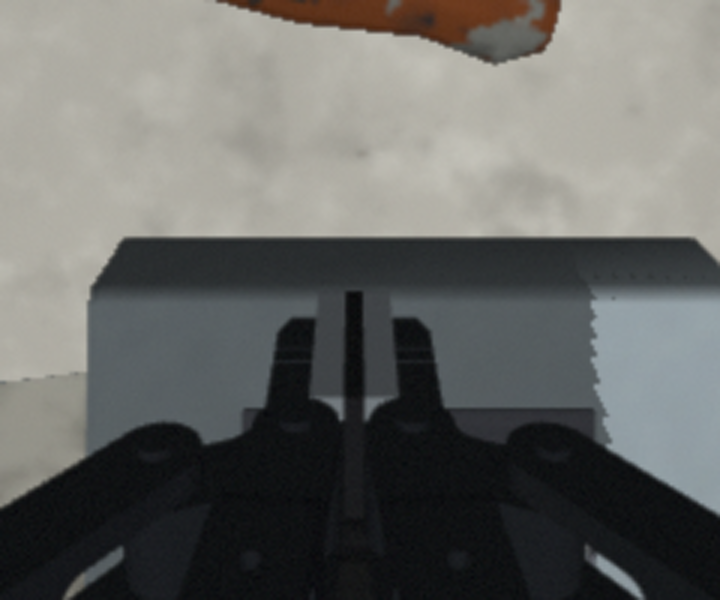

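Request:
jog_arm:
  deltas:
    - [0, 12, 0, 0, -1]
    - [0, 5, 0, 0, -1]
    - [0, 0, 0, 0, -1]

```text
time: 9.25
tcp_pos: [0.4693, -0.0471, 0.0996]
ee_rot: [2.663, 1.666, 0.001]
force: [0.3, 0.2, 0.2]
width: -0.0002
```

Request:
jog_arm:
  deltas:
    - [0, 2, 0, 0, -1]
    - [0, 1.5, 0, 0, -1]
    - [0, 0, 0, 0, -1]

```text
time: 9.62
tcp_pos: [0.472, -0.0484, 0.0995]
ee_rot: [-2.663, -1.666, -0.0]
force: [-0.5, 0.1, -0.6]
width: 0.0002
```

Request:
jog_arm:
  deltas:
    - [0, 1.5, 0, 0, -1]
    - [0, 0, 0, 0, -1]

```text
time: 9.88
tcp_pos: [0.4724, -0.0487, 0.0994]
ee_rot: [-2.662, -1.665, 0.002]
force: [-4.3, 2.8, 3.1]
width: -0.0002
```

Request:
jog_arm:
  deltas:
    - [0, 3.6, -3.5, 0, -1]
    - [0, 4, -2.9, 0, -1]
    - [0, 4.5, -2.4, 0, -1]
    - [0, 4.7, -1.7, 0, -1]
    - [0, 0, 0, 0, -1]

```text
time: 10.5
tcp_pos: [0.4885, -0.0565, 0.11]
ee_rot: [-2.663, -1.666, -0.0]
force: [-4.0, 1.8, 2.2]
width: 0.0
```

Request:
jog_arm:
  deltas:
    - [0, 4.9, -1, 0, -1]
    - [0, 5, -0.4, 0, -1]
    - [0, 3.5, 0, 0, -1]
    - [0, 0, 0, 0, -1]

```text
time: 11.0
tcp_pos: [0.5008, -0.0625, 0.1113]
ee_rot: [2.663, 1.666, 0.001]
force: [-2.0, 1.6, 1.7]
width: -0.0002
```

```bash
python3 - <<'E'
from h import *
s=get_state();print(rr(s),s['force'],s['force'][:2]@RX)
save('scene','s8.png');im=cv2.imread('pics/s8.png')
cv2.imwrite('pics/s8c.png',cv2.resize(im[150:300,240:420],None,fx=4,fy=4,interpolation=2))
E
```

```text
[0.4775 0.1634 0.1113] [-2.02681863  1.64646711  1.71537133] -2.5434561951970314
```

View pics/s8c.png

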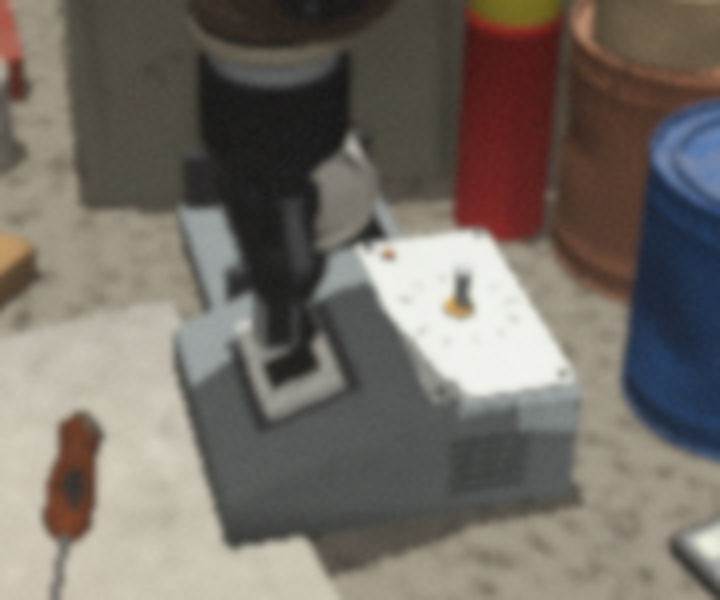

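Request:
jog_arm:
  deltas:
    - [0, 2, 0.3, 0, -1]
    - [0, 1.5, 0.3, 0, -1]
    - [0, 0, 0, 0, -1]

```text
time: 11.42
tcp_pos: [0.5037, -0.0639, 0.1108]
ee_rot: [2.663, 1.666, 0.0]
force: [-2.1, 0.5, 2.6]
width: -0.0001
```

Request:
jog_arm:
  deltas:
    - [0, 1, 0, 0, -1]
    - [0, 0, 0, 0, -1]

```text
time: 11.68
tcp_pos: [0.5043, -0.0642, 0.1108]
ee_rot: [-2.663, -1.666, 0.0]
force: [-3.9, 1.6, 2.2]
width: -0.0005
```

Request:
jog_arm:
  deltas:
    - [0, -3, 0, 0, -1]
    - [0, -6, 0, 0, -1]
    - [0, -20, 0, 0, -1]
    - [0, 0, -40, 0, -1]
    - [0, 0, -40, 0, -1]
    - [0, 0, 0, 0, -1]

```text
time: 12.42
tcp_pos: [0.4794, -0.0517, 0.1931]
ee_rot: [2.66, 1.664, 0.006]
force: [0.1, -0.2, 0.1]
width: -0.0001
```

```bash
python3 - <<'E'
from h import *
s=get_state();print(rr(s),s['force'])
im=save('scene','s9.png')[:,:,::-1];w=save('wrist','w9.png')[:,:,::-1]
cv2.imwrite('pics/s9c.png',np.hstack([cv2.resize(im[170:280,270:380],(400,400),interpolation=2),cv2.resize(w[180:330,240:390],(400,400),interpolation=2)]))
print(mark_of('scene','lever_tip'))
E
```

```text
[0.4536 0.1637 0.1931] [ 0.06821366 -0.21772701  0.1484936 ]
[{'position': [313.8, 228.6], 'confidence': 0.47}]
```

View pics/s9c.png

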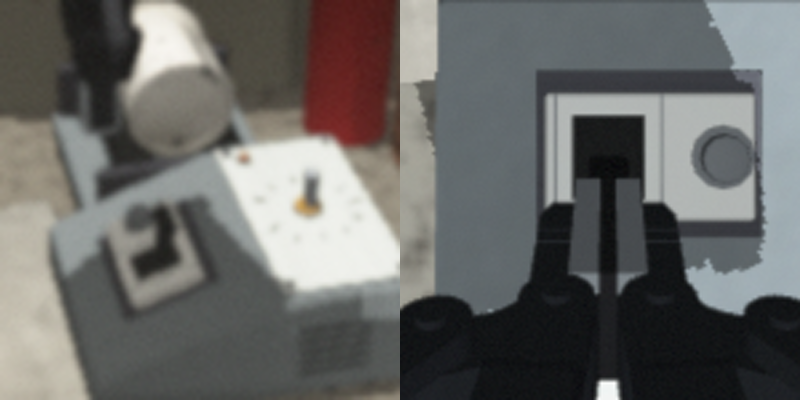

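```bash
python3 - <<'E'
from h import *
b=atz(ray('scene',(398,248)),0);print('drum near base',b, atz(ray('scene',(425,264)),0),atz(ray('scene',(452,255)),0))
p,e=tri([ray('scene',(433,190)),ray('top',(396,127))]);print('drum top',p,e)
print(delta([*(.600*RX+.1787*RY),.18]))
E
```

```text
drum near base [ 0.71336102 -0.14364256  0.        ] [ 0.71659381 -0.22225071  0.        ] [ 0.79265579 -0.24254276  0.        ]
drum top [ 0.76405235 -0.18073089  0.16269521] [0.002174471984329646, 0.002174471984329844]
(array([ 15.3, 147.8,  10. ]), np.float64(-25.94))
```

Request:
jog_arm:
  deltas:
    - [0, 40, 0, 0, -1]
    - [5, 40, 0, 0, -1]
    - [5, 40, 0, 0, -1]
    - [5, 43, 0, 0, -1]
    - [0, 0, 10, 0, -1]
    - [0, 0, 10, 0, -1]
    - [0, 0, 0, 0, -1]
    - [0, 0, 0, 0, -1]

```text
time: 13.58
tcp_pos: [0.6312, -0.1092, 0.171]
ee_rot: [-2.663, -1.666, -0.0]
force: [-0.6, -0.2, -0.3]
width: 0.0002
```

```bash
python3 - <<'E'
from h import *
s=dump('w10.png',['shaft_tip']);print(rr(s),s['tcp_pos'],s['force'])
im=cv2.imread('pics/w10.png')
cv2.imwrite('pics/w10c.png',cv2.resize(im[150:270,270:390],None,fx=5,fy=5,interpolation=2))
E
```

```text
shaft_tip [([319.0, 194.6], 0.84), ([319.9, 113.9], 0.55)]
[0.6152 0.1786 0.171 ] [ 0.63122565 -0.10919325  0.17097013] [-0.5696856  -0.17081588 -0.26158662]
```

View pics/w10c.png

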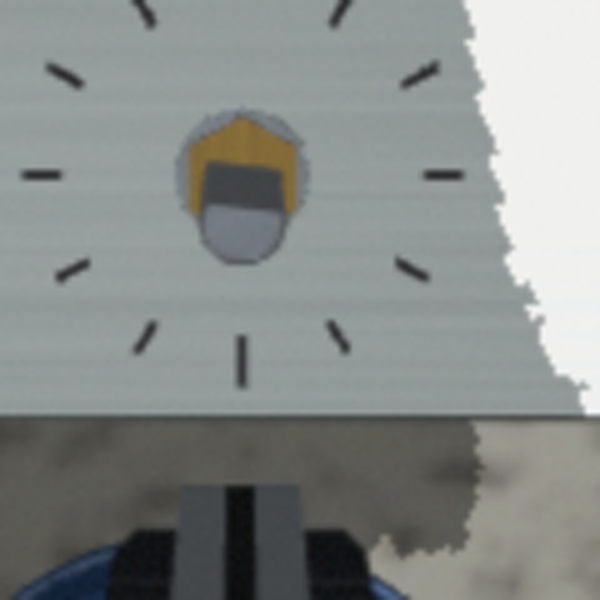

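```bash
python3 - <<'E'
from h import *
print(get_state()['joints'].round(3))
s,_=load('w10.png');print([x.round(4) for x in (atz(ray('wrist',(318.8,194.8),s),.112),)])
E
```

```text
[-0.274  0.595  1.6    0.     0.946 -1.393]
[array([ 0.6061, -0.0965,  0.112 ])]
```

Request:
jog_arm:
  deltas:
    - [30, -29, 0, -0.1745, -1]
    - [0, 0, 0, -0.1745, -1]
    - [0, 0, 0, -0.1745, -1]
    - [0, 0, 0, -0.1745, -1]
    - [0, 0, 0, -0.1745, -1]
    - [0, 0, 0, -0.1745, -1]
    - [0, 0, 0, -0.1745, -1]
    - [0, 0, 0, -0.1745, -1]
    - [0, 0, 0, -0.1745, -1]
    - [0, 0, 0, 0, -1]
    - [0, 0, 0, 0, -1]

```text
time: 15.05
tcp_pos: [0.6208, -0.0306, 0.1659]
ee_rot: [0.805, 3.017, -0.119]
force: [-0.1, -0.4, 0.2]
width: 0.0003
```

```bash
python3 - <<'E'
from h import *
s=dump('w11.png',['shaft_tip']);print(rr(s),s['tcp_pos'],s['ee_rot'],s['joints'].round(2))
im=cv2.imread('pics/w11.png')
cv2.imwrite('pics/w11c.png',cv2.resize(im[150:270,270:390],None,fx=5,fy=5,interpolation=2))
E
```

```text
shaft_tip [([291.9, 144.6], 0.49)]
[0.5714 0.2446 0.1659] [ 0.62077958 -0.03063313  0.16590995] [ 0.80498053  3.01712585 -0.11946812] [-0.13  0.58  1.66 -0.1   0.9  -2.68]
```

View pics/w11c.png

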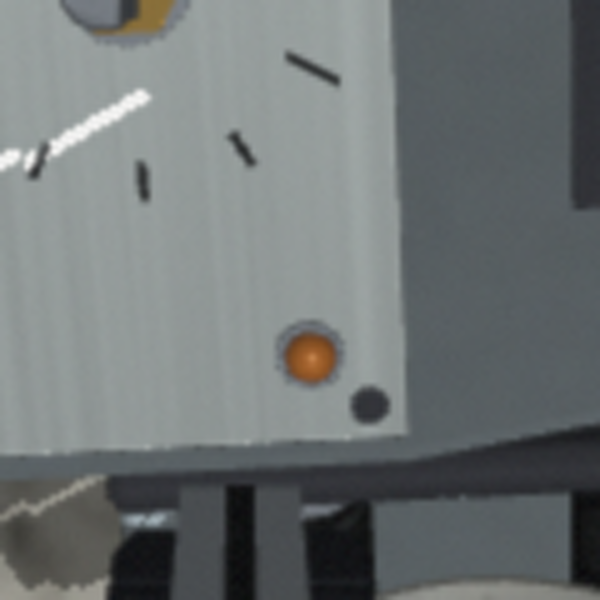

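Request:
jog_arm:
  deltas:
    - [0, 0, -10, 0.17, -1]
    - [0, 0, 0, 0.17, -1]
    - [0, 0, 0, 0.17, -1]
    - [0, 0, 0, 0.17, -1]
    - [0, 0, 0, 0.17, -1]
    - [0, 0, 0, 0.17, -1]
    - [0, 0, 0, 0, -1]
    - [0, 0, 0, 0, -1]

```text
time: 16.15
tcp_pos: [0.6207, -0.0303, 0.1755]
ee_rot: [2.148, 2.22, -0.092]
force: [-0.2, 0.4, 0.8]
width: 0.0002
```

```bash
python3 - <<'E'
from h import *
s=get_state();print(rr(s),s['tcp_pos'],s['joints'].round(2));print(R.from_rotvec(s['ee_rot']).as_matrix().round(3))
E
```

```text
[0.5712 0.2449 0.1755] [ 0.62072734 -0.03027692  0.17552856] [-0.13  0.57  1.65 -0.1   0.93 -1.67]
[[-0.033  0.999 -0.004]
 [ 0.996  0.032 -0.078]
 [-0.078 -0.007 -0.997]]
```

Request:
jog_arm:
  deltas:
    - [0, 0, -40, 0.18, -1]
    - [0, 0, -40, 0.18, -1]
    - [0, 0, 0, 0.18, -1]
    - [0, 0, 0, 0.18, -1]
    - [0, 0, 0, 0.18, -1]
    - [0, 0, 0, 0.18, -1]
    - [0, 0, 0, 0.18, -1]
    - [0, 0, 0, 0.18, -1]
    - [0, 0, 0, 0.18, -1]
    - [0, 0, 0, 0.18, -1]
    - [0, 0, 0, 0.18, -1]
    - [0, 0, 0, 0.18, -1]

```text
time: 17.65
tcp_pos: [0.6211, -0.0237, 0.2552]
ee_rot: [2.944, -0.851, 0.027]
force: [0.1, -0.4, 0.1]
width: 0.0001
```

```bash
python3 - <<'E'
from h import *
s=get_state();print(rr(s),s['tcp_pos'],s['joints'].round(3));print(R.from_rotvec(s['ee_rot']).as_matrix().round(3))
E
```

```text
[0.5686 0.2509 0.2552] [ 0.62105452 -0.02371442  0.25524965] [-0.114  0.483  1.561 -0.088  1.094  0.488]
[[ 0.846 -0.533 -0.004]
 [-0.532 -0.843 -0.078]
 [ 0.038  0.069 -0.997]]
```

Request:
jog_arm:
  deltas:
    - [0, 0, 0, 0.18, -1]
    - [0, 0, 0, 0.18, -1]
    - [0, 0, 0, 0.18, -1]
    - [0, 0, 0, 0.18, -1]
    - [0, 0, 0, 0.18, -1]
    - [0, 0, 0, 0.18, -1]
    - [0, 0, 0, 0.18, -1]
    - [0, 0, 0, 0.18, -1]
    - [0, 0, 0, 0.18, -1]
    - [0, 0, 0, 0.18, -1]
    - [0, 0, 0, 0.18, -1]
    - [0, 0, 0, 0.18, -1]

```text
time: 19.15
tcp_pos: [0.621, -0.0237, 0.2552]
ee_rot: [0.649, -3.051, 0.118]
force: [-0.3, 0.2, -0.1]
width: 0.0004
```

Request:
jog_arm:
  deltas:
    - [0, 0, 0, 0.1, -1]
    - [0, 0, 0, 0, -1]

```text
time: 19.4
tcp_pos: [0.6199, -0.0371, 0.2566]
ee_rot: [0.538, -3.082, 0.09]
force: [-1.0, -0.3, 0.3]
width: -0.0
```

```bash
python3 - <<'E'
from h import *
s=get_state();print(rr(s),s['tcp_pos'],s['joints'].round(3));print(R.from_rotvec(s['ee_rot']).as_matrix().round(3))
E
```

```text
[0.5734 0.2384 0.2566] [ 0.61987629 -0.03713634  0.25660598] [-0.144  0.479  1.563 -0.066  1.094  2.682]
[[-0.941 -0.339 -0.002]
 [-0.338  0.939 -0.059]
 [ 0.022 -0.055 -0.998]]
```

Request:
jog_arm:
  deltas:
    - [0, 0, 0, 0.09, -1]
    - [0, 0, 0, 0, -1]
    - [0, 0, 0, 0.05, -1]
    - [0, 0, 0, 0, -1]

```text
time: 19.9
tcp_pos: [0.6147, -0.0659, 0.2576]
ee_rot: [-0.398, 3.111, -0.023]
force: [1.4, 0.9, -0.3]
width: -0.0002
```

```bash
python3 - <<'E'
from h import *
s=get_state();print(rr(s),s['tcp_pos'],s['joints'].round(3));print(R.from_rotvec(s['ee_rot']).as_matrix().round(3))
E
```

```text
[0.5814 0.2102 0.2576] [ 0.61471722 -0.06593611  0.25761488] [-0.209  0.472  1.572 -0.014  1.088  2.684]
[[-0.968 -0.252  0.007]
 [-0.252  0.968 -0.014]
 [-0.003 -0.015 -1.   ]]
```

Request:
jog_arm:
  deltas:
    - [0, 0, 0, 0.04, -1]
    - [0, 0, 0, 0, -1]
    - [0, 0, 0, 0, -1]

```text
time: 20.27
tcp_pos: [0.6129, -0.0738, 0.2576]
ee_rot: [-0.358, 3.111, -0.004]
force: [0.2, 0.3, 0.1]
width: 0.0001
```

```bash
python3 - <<'E'
from h import *
s=get_state();print(rr(s),s['tcp_pos'],s['joints'].round(3));M=R.from_rotvec(s['ee_rot']).as_matrix();print(M.round(4),np.degrees(np.arctan2(M[1,1],M[0,1])))
E
```

```text
[0.5832 0.2023 0.2576] [ 0.61290047 -0.07379709  0.25764168] [-2.270e-01  4.700e-01  1.576e+00  1.000e-03  1.086e+00  2.685e+00]
[[-0.9738 -0.2273  0.0098]
 [-0.2273  0.9738 -0.0012]
 [-0.0092 -0.0034 -1.    ]] 103.13967910389493
```

```bash
python3 - <<'E'
from h import *
yaw=-np.radians(148.3-103.14);print(yaw,delta([*(.556*RX+.1787*RY),.171],yaw))
E
```

```text
-0.7881906902006394 (array([26.6, 25.5, 86.3]), np.float64(148.3))
```

Request:
jog_arm:
  deltas:
    - [0, 0, 0, -0.158, -1]
    - [0, 0, 0, -0.158, -1]
    - [0, 0, 0, -0.158, -1]
    - [0, 0, 0, -0.158, -1]
    - [0, 0, 0, -0.156, -1]
    - [26.6, 25.5, 0, 0, -1]
    - [0, 0, 43, 0, -1]
    - [0, 0, 43, 0, -1]
    - [0, 0, 0, 0, -1]
    - [0, 0, 0, 0, -1]

```text
time: 21.52
tcp_pos: [0.5787, -0.0831, 0.1726]
ee_rot: [-1.526, 2.736, -0.011]
force: [-0.8, 0.0, -0.1]
width: 0.0002
```

```bash
python3 - <<'E'
from h import *
s=dump('w12.png',['shaft_tip']);print(rr(s),s['tcp_pos'],s['joints'].round(3));M=R.from_rotvec(s['ee_rot']).as_matrix();print(M.round(4),np.degrees(np.arctan2(M[1,1],M[0,1])))
im=cv2.imread('pics/w12.png')
cv2.imwrite('pics/w12c.png',cv2.resize(im[150:270,270:390],None,fx=5,fy=5,interpolation=2))
E
```

```text
shaft_tip [([314.9, 189.2], 0.5)]
[0.5566 0.179  0.1726] [ 0.57874344 -0.08310726  0.17264896] [-0.256  0.519  1.75   0.002  0.861  1.867]
[[-0.5253 -0.8508  0.011 ]
 [-0.8509  0.5254 -0.0016]
 [-0.0045 -0.0102 -0.9999]] 148.3052222848142
```

View pics/w12c.png

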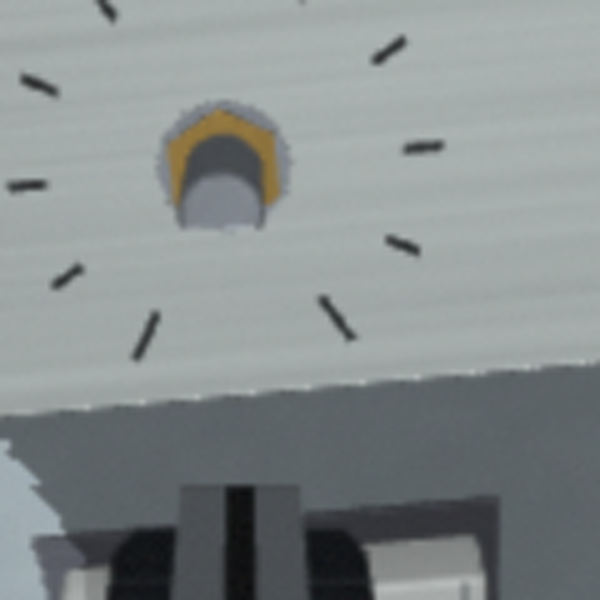

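```bash
python3 - <<'E'
from h import *
s1,_=load('w10.png');s2,_=load('w12.png')
e1=atz(ray('wrist',(318.7,194.9),s1),.112);e2=atz(ray('wrist',(314.4,192.7),s2),.112);print(e1,e2)
m=lambda s:R.from_rotvec(s['ee_rot']).as_matrix()[:2,:2]
# unknown P(2), o(2)
A=np.block([[np.eye(2),-m(s1)],[np.eye(2),-m(s2)]]);x=np.linalg.solve(A,np.r_[e1[:2],e2[:2]]);print('P',x[:2],'o mm',x[2:]*1000, x[:2]@RX,x[:2]@RY)
E
```

```text
[ 0.60652237 -0.09579942  0.112     ] [ 0.60503471 -0.09699939  0.112     ]
P [ 0.6058087  -0.09643681] o mm [-0.88533056 -0.36303689] 0.5867723632094142 0.178892222464383
```

```bash
python3 - <<'E'
from h import *
print(tri([ray('scene',(548,357)),ray('top',(490,172))]))
for f,px in(('w2.png',(63,28)),('w3.png',(110,340))): print(f)
s,_=load('w3.png');k=ray('wrist',(165.7,199.6),s);print(atz(k,.017))
print(tri([k,ray('top',(424.6,221))]))
E
```

```text
(array([ 0.67983341, -0.51557746, -0.00536276]), [0.00873891541556319, 0.008738915415563141])
w2.png
w3.png
[ 0.51714832 -0.28584936  0.017     ]
(array([ 0.51714261, -0.28640869,  0.01612307]), [5.8658764382261026e-05, 5.865876438204915e-05])
```

```bash
python3 -c "
from h import *
print(delta([.4745,-.260,.15]))"
```

```text
(array([205.4,  -3.9,  22.1]), np.float64(148.3))
```

Request:
jog_arm:
  deltas:
    - [40, 0, 0, 0, -1]
    - [40, 0, 0, 0, -1]
    - [40, 0, 0, 0, -1]
    - [40, 0, 0, 0, -1]
    - [45, -4, 0, 0, -1]
    - [0, 0, 22, 0, -1]
    - [0, 0, 0, 0, -1]
    - [0, 0, 0, 0, -1]

```text
time: 22.62
tcp_pos: [0.4745, -0.2595, 0.1496]
ee_rot: [-1.527, 2.736, -0.011]
force: [-0.1, -0.5, 0.2]
width: -0.0001
```

```bash
python3 - <<'E'
from h import *
s=dump('w13.png',['knob_mid','knob_bore']);print(s['tcp_pos'],s['joints'].round(3))
im=cv2.imread('pics/w13.png')
cv2.imwrite('pics/w13c.png',cv2.resize(im[80:280,230:430],None,fx=3,fy=3,interpolation=2))
E
```

```text
knob_mid [([322.5, 144.2], 0.59)]
knob_bore [([320.6, 143.2], 0.83)]
[ 0.47449125 -0.25949435  0.14964798] [-0.625  0.499  1.878  0.007  0.755  1.494]
```

View pics/w13.png

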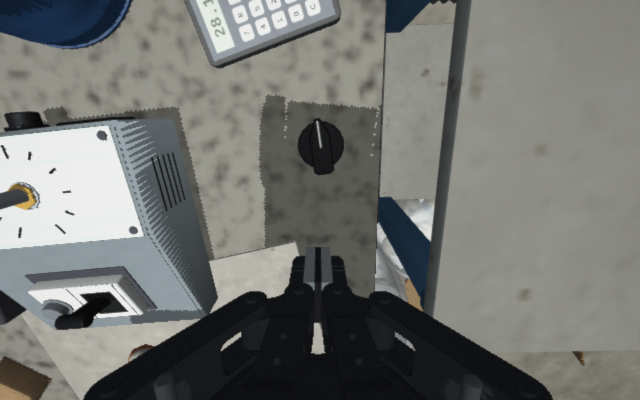

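View pics/w13c.png

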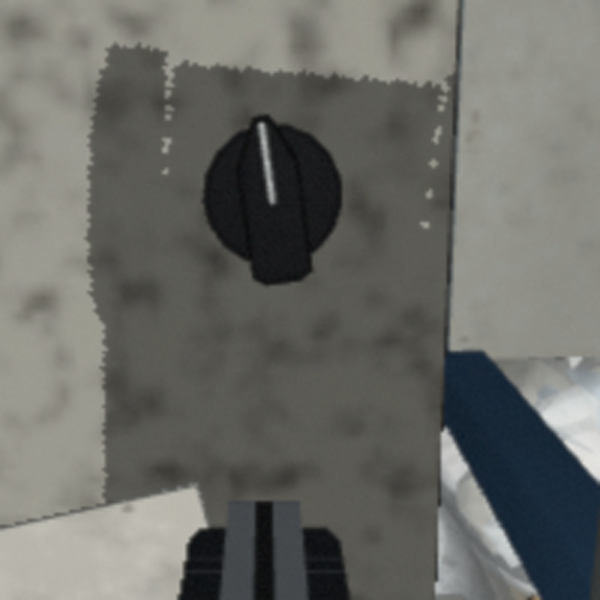

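```bash
python3 - <<'E'
from h import *
s,_=load('w13.png');M=R.from_rotvec(s['ee_rot']).as_matrix()
o=M[:2,:2]@np.array([-.9,-.4])/1000
for px,z in(((320.8,144.3),.0055),((322.5,144.2),.017),((320.6,143.2),0.),):
    e=atz(ray('wrist',px,s),z);print(e.round(4),(e[:2]+o).round(4))
E
```

```text
[ 0.5187 -0.2901  0.0055] [ 0.5195 -0.2896]
[ 0.519  -0.2921  0.017 ] [ 0.5198 -0.2915]
[ 0.5192 -0.2902  0.    ] [ 0.52   -0.2897]
```

```bash
python3 - <<'E'
from h import *
yaw=-.117
d,a=delta([0,0,0],yaw);ty=np.array([np.cos(np.radians(a)),np.sin(np.radians(a))])
k=np.array([.5195,-.2897]);print(delta([*(k+.030*ty),.1],yaw))
E
```

```text
(array([  8.6, -23.1,  49.6]), np.float64(155.04))
```

Request:
jog_arm:
  deltas:
    - [0, 0, 0, -0.117, 1]
    - [8.6, -23.1, 0, 0, 1]
    - [0, 0, 25, 0, 1]
    - [0, 0, 25, 0, 1]
    - [0, 0, 0, 0, 1]
    - [0, 0, 0, 0, 1]

```text
time: 23.52
tcp_pos: [0.4922, -0.2773, 0.0997]
ee_rot: [-1.684, 2.643, -0.011]
force: [-0.0, 0.5, -0.2]
width: 0.0855
```

```bash
python3 - <<'E'
from h import *
s=dump('w14.png',['knob_mid','knob_bore']);print(s['tcp_pos'],s['width'],s['joints'].round(3))
im=cv2.imread('pics/w14.png')
cv2.imwrite('pics/w14c.png',cv2.resize(im[60:260,220:420],None,fx=3,fy=3,interpolation=2))
M=R.from_rotvec(s['ee_rot']).as_matrix();print(M.round(4))
o=M[:2,:2]@np.array([-.9,-.4])/1000
s,m=load('w14.png')
for l,z in(('knob_mid',.017),('knob_bore',0)):
  if l in m:
    e=atz(ray('wrist',m[l][0][0],s),z);print(e.round(4),(e[:2]+o).round(4))
E
```

```text
knob_mid [([318.9, 184.5], 0.94)]
knob_bore [([316.6, 183.7], 0.78)]
[ 0.49216591 -0.27728208  0.09965282] 0.08545308751973597 [-0.632  0.6    1.855  0.008  0.677  1.369]
[[-0.4223 -0.9064  0.0106]
 [-0.9064  0.4223 -0.0018]
 [-0.0028 -0.0104 -0.9999]]
[ 0.5188 -0.291   0.017 ] [ 0.5195 -0.2904]
[ 0.5163 -0.2878  0.    ] [ 0.5171 -0.2872]
```

View pics/w14c.png

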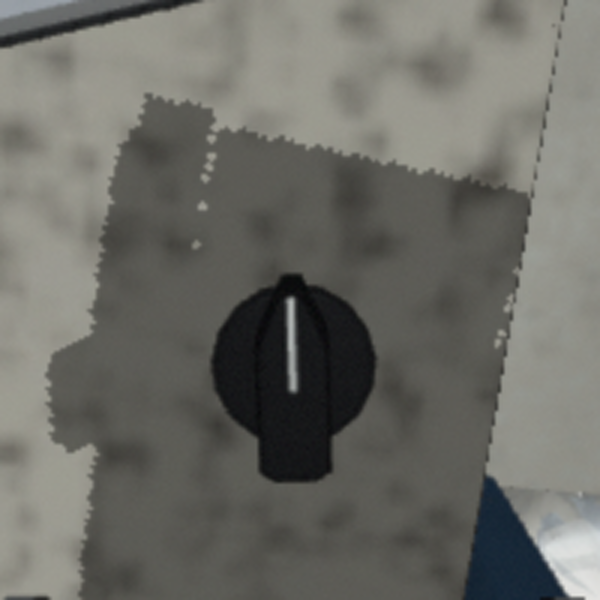

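```bash
python3 - <<'E'
from h import *
s,_=load('w14.png');M=R.from_rotvec(s['ee_rot']).as_matrix()
o=M[:2,:2]@np.array([-.9,-.4])/1000
e=atz(ray('wrist',(317.8,180.7),s),.0055);print(e,e[:2]+o)
yaw=-.025
for k in ([.5187,-.2896],[.5195,-.2896]): print(delta([*k,.028],yaw))
E
```

```text
[ 0.5193778  -0.29035316  0.0055    ] [ 0.52012044 -0.28970628]
(array([  0.8, -28.5,  72.1]), np.float64(156.44))
(array([  0.4, -29.2,  72.1]), np.float64(156.44))
```

Request:
jog_arm:
  deltas:
    - [0.3, -29.5, 0, -0.025, 1]
    - [0, 0, 24, 0, 1]
    - [0, 0, 24, 0, 1]
    - [0, 0, 22, 0, 1]
    - [0, 0, 0, 0, 1]

```text
time: 24.3
tcp_pos: [0.5186, -0.2898, 0.0283]
ee_rot: [-1.717, 2.623, -0.007]
force: [0.8, 0.2, -0.1]
width: 0.0853
```

```bash
python3 - <<'E'
from h import *
s=dump('w15.png',[]);print(s['tcp_pos'],s['width'],s['force'],delta([.5199,-.2897,.028]))
im=cv2.imread('pics/w15.png')
cv2.imwrite('pics/w15c.png',cv2.resize(im[180:380,200:440],None,fx=3,fy=3,interpolation=2))
E
```

```text
[ 0.51862345 -0.28978741  0.02833493] 0.08525740368460644 [ 0.81026682  0.22503836 -0.08243341] (array([-0.7, -0.6,  1.3]), np.float64(156.43))
```

View pics/w15c.png

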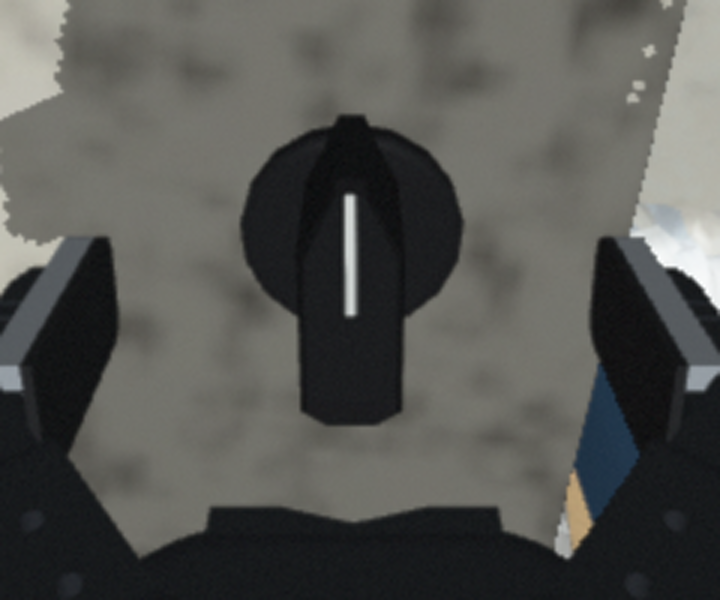

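```bash
python3 - <<'E'
from h import *
s,_=load('w15.png');M=R.from_rotvec(s['ee_rot']).as_matrix()
im=cv2.imread('pics/w15.png')
# skirt outline fit: dark pixels threshold, use rows
g=cv2.cvtColor(im,cv2.COLOR_BGR2GRAY)
for r in range(222,290,4):
    row=g[r,250:390];d=np.where(row<52)[0]
    print(r,250+d.min() if len(d) else None,250+d.max() if len(d) else None)
e=atz(ray('wrist',(317.3,254),s),.0055);print(M.T@(e-s['tcp_pos'])*1000)
E
```

```text
222 309 324
226 299 335
230 292 342
234 289 345
238 286 348
242 284 350
246 283 351
250 281 352
254 280 353
258 281 353
262 281 352
266 282 352
270 284 349
274 287 347
278 290 344
282 295 339
286 300 334
[ 0.35382489 -2.55847709 22.85397373]
```

Request:
jog_arm:
  deltas:
    - [0, -1.4, 0, 0, 1]
    - [0, 0, 0, 0, -1]
    - [0, 0, 0, 0, -1]
    - [0, 0, 0, 0, -1]
    - [0, 0, 0, 0, -1]
    - [0, 0, 0, 0, -1]
    - [0, 0, 0, 0, -1]
  grip_force: 60

```text
time: 25.22
tcp_pos: [0.5204, -0.2907, 0.0292]
ee_rot: [-1.717, 2.622, -0.011]
force: [-0.8, 1.1, 5.4]
width: 0.0171
```

```bash
python3 - <<'E'
from h import *
s=dump('w16.png',[]);print(s['tcp_pos'],s['width'],s['force'])
im=cv2.imread('pics/w16.png')
cv2.imwrite('pics/w16c.png',cv2.resize(im[180:380,200:440],None,fx=3,fy=3,interpolation=2))
g=cv2.cvtColor(im,cv2.COLOR_BGR2GRAY)
for r in range(222,290,4):
    row=g[r,250:390];d=np.where(row<52)[0]
    print(r,250+d.min() if len(d) else None,250+d.max() if len(d) else None)
E
```

```text
[ 0.52041699 -0.29069387  0.02923111] 0.017121691206879418 [-0.79079602  1.10223944  5.39021855]
222 313 322
226 304 332
230 297 339
234 292 344
238 289 347
242 286 350
246 284 351
250 283 352
254 282 353
258 279 356
262 277 359
266 276 360
270 275 361
274 273 362
278 272 363
282 271 364
286 268 368
```

View pics/w16c.png

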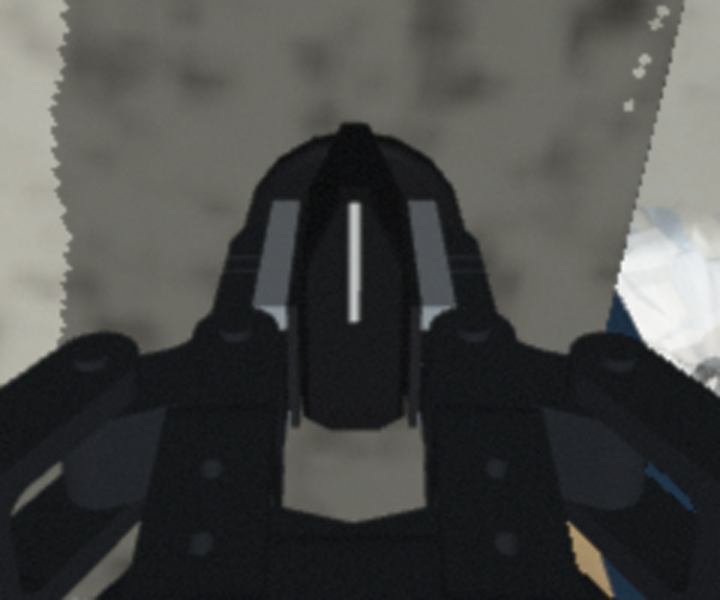

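```bash
python3 - <<'E'
from h import *
s,_=load('w16.png');M=R.from_rotvec(s['ee_rot']).as_matrix()
e=atz(ray('wrist',(318.0,258.1),s),.0055);off=M.T@(e-s['tcp_pos']);print('knob raw in tool',off*1000)
off[2]=0
e2=np.array([.60503471,-.09699939]);
a=np.radians(148.3)
# target M at final yaw
yaw=(np.arctan2(M[1,1],M[0,1])-a);print('yaw',yaw)
M2=M@R.from_euler('z',yaw).as_matrix()
t=e2-(M2@off)[:2];print(t)
print(delta([*t,.160],yaw))
E
```

```text
knob raw in tool [ 0.77064     0.66752703 23.72369144]
yaw 0.14183267104592234
[ 0.60600755 -0.09669447]
(array([-210.6,   27.9, -130.2]), np.float64(148.3))
```

```bash
python3 - <<'E'
from h import *
s,_=load('w16.png');c=calibration('wrist');K=np.array(c['intrinsics']);TC=np.array(c['tool_from_camera']);print(K,TC)
for p in([0,0,.0237],[.00077,.00067,.0237]):
    q=K@(np.linalg.inv(TC)@np.array(p+[1]))[:3];print(q[:2]/q[2])
M=R.from_rotvec(s['ee_rot']).as_matrix()
o,d=ray('wrist',(318,258.1),s);print(M.T@(o-s['tcp_pos']),M.T@d, TC[:3,:3]@np.linalg.solve(K,[318,258.1,1]))
E
```

```text
[[277.84507544   0.         317.56438347]
 [  0.         277.84507544 204.5332105 ]
 [  0.           0.           1.        ]] [[ 9.99999386e-01  9.78578131e-04 -5.19129855e-04  5.65778577e-04]
 [-7.59480887e-04  9.46811924e-01  3.21786582e-01 -8.28293096e-02]
 [ 8.06411649e-04 -3.21785991e-01  9.46812086e-01 -1.22761106e-01]
 [ 0.00000000e+00  0.00000000e+00  0.00000000e+00  1.00000000e+00]]
[316.70630614 257.12610283]
[317.99894753 258.1237253 ]
[ 0.00056578 -0.08282931 -0.12276111] [0.001215   0.49520493 0.86877535] [0.00123737 0.5043248  0.88477503]
```

```bash
cat > c.py <<'E'
from h import *
print(get_state()['time'])
for i in range(3):
    T=np.array(calibration('wrist')['tool_from_camera']);print((T[:3,3]*1000).round(3),R.from_matrix(T[:3,:3]).as_rotvec().round(5))
E
python3 c.py;python3 c.py
```

```text
25.275
[   0.566  -82.829 -122.761] [-0.32762 -0.00067 -0.00088]
[   0.566  -82.829 -122.761] [-0.32762 -0.00067 -0.00088]
[   0.566  -82.829 -122.761] [-0.32762 -0.00067 -0.00088]
25.275
[   0.566  -82.829 -122.761] [-0.32762 -0.00067 -0.00088]
[   0.566  -82.829 -122.761] [-0.32762 -0.00067 -0.00088]
[   0.566  -82.829 -122.761] [-0.32762 -0.00067 -0.00088]
```

```bash
cat > sol.py <<'E'
from h import *
from scipy.optimize import least_squares
s1,_=load('w10.png');s2,_=load('w12.png');s16,_=load('w16.png')
def est(s,px,z,c,r): return atz(ray('wrist',(px[0]-c,px[1]-r),s),z)
p1,p2=(318.7,194.9),(314.4,192.7)
def f(x):
    P=x[:2];r=x[2];c=x[3]
    return np.r_[est(s1,p1,.112,c,r)[:2]-P,est(s2,p2,.112,c,r)[:2]-P]*1000
for fixc in(1.3,None):
    if fixc is None: o=least_squares(f,[.606,-.096,0,1])
    else:o=least_squares(lambda x:f(np.r_[x,fixc]),[.606,-.096,0])
    x=np.r_[o.x,[fixc]] if fixc else o.x
    print('P',x[:2],'r',x[2],'c',x[3],o.fun.round(2))
    r,c=x[2],x[3]
    M=R.from_rotvec(s16['ee_rot']).as_matrix()
    e=est(s16,(318.0,258.1),.0055,c,r);off=M.T@(e-s16['tcp_pos']);print('knob off',off*1000)
E
python3 sol.py
```

```text
P [ 0.60581032 -0.09643459] r 0.5888940006957657 c 1.3 [-0. -0.  0.  0.]
knob off [-3.93011821e-03  2.75543495e-01  2.37296440e+01]
P [ 0.60581011 -0.0964345 ] r 0.5888721248971427 c 1.293134763793384 [ 0. -0.  0.  0.]
knob off [1.57803613e-04 2.75546967e-01 2.37296329e+01]
```

```bash
cat > tgt.py <<'E'
from h import *
import sys
P=np.array([.60581,-.09643]);off=np.array([0,.00028,.0237])
s=get_state();M=R.from_rotvec(s['ee_rot']).as_matrix()
a=np.arctan2(M[1,1],M[0,1]);yaw=a-np.radians(148.3)
if len(sys.argv)>2: yaw=0
M2=M@R.from_euler('z',yaw).as_matrix();t=P-(M2@off)[:2]
print('now',s['tcp_pos'].round(4),'yaw',yaw.round(4),'f',s['force'].round(1),'w',s['width'].round(4),'j',s['joints'].round(2));print(delta([*t,float(sys.argv[1])],yaw))
E
python3 tgt.py .165
```

```text
Traceback (most recent call last):
  File "tgt.py", line 8, in <module>
    print('now',s['tcp_pos'].round(4),'yaw',yaw.round(4),'f',s['force'].round(1),'w',s['width'].round(4),'j',s['joints'].round(2));print(delta([*t,float(sys.argv[1])],yaw))
                                                                                     ^^^^^^^^^^^^^^^^
AttributeError: 'float' object has no attribute 'round'
```

Request:
jog_arm:
  deltas:
    - [0, 0, -20, 0, -1]
    - [0, 0, -40, 0, -1]
    - [0, 0, -40, 0, -1]
    - [0, 0, -40, 0.071, -1]
    - [0, 0, 0, 0.071, -1]
    - [0, 0, 0, 0, -1]

```text
time: 26.02
tcp_pos: [0.5188, -0.2903, 0.169]
ee_rot: [-1.527, 2.737, -0.009]
force: [0.8, 0.8, -0.2]
width: 0.017
```

```bash
python3 tgt.py .165; python3 - <<'E'
from h import *
s=dump('w17.png',[])
im=cv2.imread('pics/w17.png')
cv2.imwrite('pics/w17c.png',cv2.resize(im[180:380,200:440],None,fx=3,fy=3,interpolation=2))
E
```

```text
Traceback (most recent call last):
  File "tgt.py", line 8, in <module>
    print('now',s['tcp_pos'].round(4),'yaw',yaw.round(4),'f',s['force'].round(1),'w',s['width'].round(4),'j',s['joints'].round(2));print(delta([*t,float(sys.argv[1])],yaw))
                                                                                     ^^^^^^^^^^^^^^^^
AttributeError: 'float' object has no attribute 'round'
```

View pics/w17c.png

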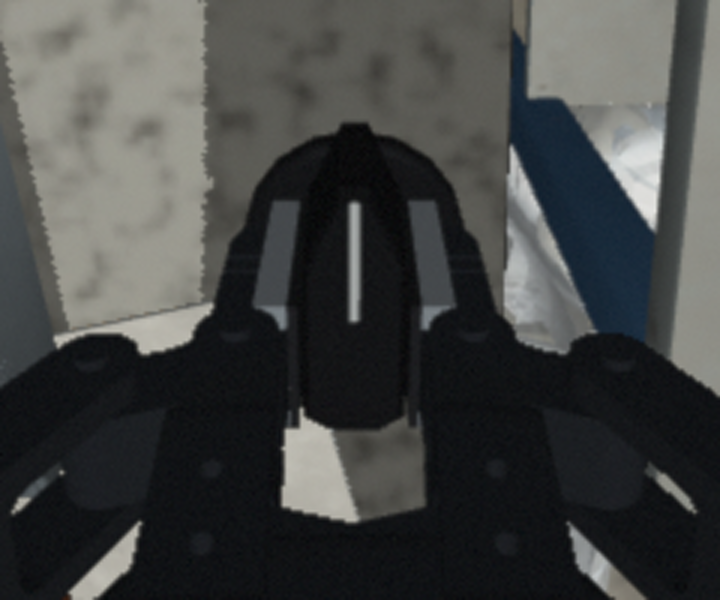

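Knob held, unchanged between the pads (white line at crop column 353, tip at row 123, same as before the lift).

```bash
sed -i "s/s\['width'\].round(4)/round(float(s['width']),4)/" tgt.py; python3 tgt.py .165
```

```text
now [ 0.5187 -0.2903  0.1686] yaw 0.0014 f [-0.3 -0.8 -1.4] w 0.0167 j [-0.62  0.54  1.73  0.01  0.87  1.5 ]
(array([-210.6,   27.7,    4.2]), np.float64(148.3))
```

Request:
jog_arm:
  deltas:
    - [-40, 5.5, 0, 0, -1]
    - [-40, 5.5, 0, 0, -1]
    - [-40, 5.5, 0, 0, -1]
    - [-40, 5.5, 0, 0, -1]
    - [-40, 5.7, 0, 0, -1]
    - [-10.6, 0, 0, 0, -1]
    - [0, 0, 3, 0, -1]
    - [0, 0, 0, 0, -1]
    - [0, 0, 0, 0, -1]

```text
time: 27.2
tcp_pos: [0.6057, -0.0978, 0.1664]
ee_rot: [-1.525, 2.738, -0.009]
force: [-0.0, 0.5, -0.4]
width: 0.0169
```

```bash
python3 tgt.py .150; python3 - <<'E'
from h import *
im=save('scene','s18.png')[:,:,::-1];t=save('top','t18.png')[:,:,::-1]
cv2.imwrite('pics/s18c.png',np.hstack([cv2.resize(im[140:290,270:420],(400,400),interpolation=2),cv2.resize(t[150:270,310:430],(400,400),interpolation=2)]))
E
```

```text
now [ 0.6057 -0.0978  0.1664] yaw -0.0013 f [-0.   0.5 -0.4] w 0.0169 j [-0.27  0.56  1.68  0.    0.89  1.86]
(array([-1. ,  0.7, 16.4]), np.float64(148.3))
```

View pics/s18c.png

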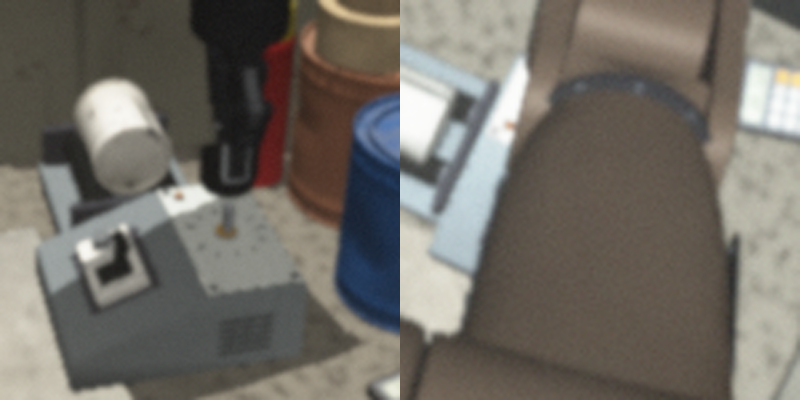

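Request:
jog_arm:
  deltas:
    - [-0.8, 0.6, 12, 0, -1]
    - [0, 0, 9, 0, -1]
    - [0, 0, 0, 0, -1]
    - [0, 0, 0, 0, -1]

```text
time: 27.8
tcp_pos: [0.6063, -0.0957, 0.1455]
ee_rot: [-1.526, 2.737, -0.009]
force: [-0.8, -0.7, -1.3]
width: 0.017
```

```bash
python3 tgt.py .140 
```

```text
now [ 0.6063 -0.0957  0.1455] yaw -0.0002 f [-0.8 -0.7 -1.3] w 0.017 j [-0.26  0.59  1.7   0.    0.84  1.86]
(array([0.9, 0. , 5.5]), np.float64(148.3))
```

Request:
jog_arm:
  deltas:
    - [0, 0, 0, 0, -1]

```text
time: 27.92
tcp_pos: [0.6063, -0.0958, 0.1458]
ee_rot: [-1.526, 2.737, -0.01]
force: [0.6, -0.2, -0.4]
width: 0.0168
```

```bash
python3 tgt.py .140 
```

```text
now [ 0.6063 -0.0958  0.1458] yaw -0.0002 f [ 0.6 -0.2 -0.4] w 0.0168 j [-0.26  0.59  1.7   0.    0.84  1.86]
(array([1. , 0.1, 5.8]), np.float64(148.3))
```

Request:
jog_arm:
  deltas:
    - [0, 0, 0, 0, -1]

```text
time: 28.05
tcp_pos: [0.6063, -0.0958, 0.1458]
ee_rot: [-1.526, 2.737, -0.01]
force: [-0.0, -0.1, 0.1]
width: 0.0168
```

```bash
python3 tgt.py .140 
```

```text
now [ 0.6063 -0.0958  0.1458] yaw -0.0002 f [-0.  -0.1  0.1] w 0.0168 j [-0.26  0.59  1.7   0.    0.84  1.86]
(array([0.9, 0. , 5.8]), np.float64(148.3))
```

Request:
jog_arm:
  deltas:
    - [0.9, 0, 2, 0, -1]
    - [0, 0, 0, 0, -1]
    - [0, 0, 0, 0, -1]
    - [0, 0, 0, 0, -1]

```text
time: 28.55
tcp_pos: [0.6058, -0.0965, 0.1436]
ee_rot: [-1.526, 2.737, -0.009]
force: [0.8, 0.4, -0.4]
width: 0.017
```

```bash
python3 tgt.py .140 
```

```text
now [ 0.6058 -0.0965  0.1436] yaw -0.0002 f [ 0.8  0.4 -0.4] w 0.017 j [-0.27  0.59  1.7   0.    0.84  1.86]
(array([ 0. , -0. ,  3.6]), np.float64(148.3))
```

Request:
jog_arm:
  deltas:
    - [0, 0, 2, 0, -1]
    - [0, 0, 1.5, 0, -1]
    - [0, 0, 1.5, 0, -1]
    - [0, 0, 0, 0, -1]

```text
time: 29.05
tcp_pos: [0.6061, -0.0966, 0.1388]
ee_rot: [-1.526, 2.736, -0.01]
force: [0.6, -1.0, 4.3]
width: 0.0169
```

Request:
jog_arm:
  deltas:
    - [0, 0, 1, 0, -1]
    - [0, 0, 1, 0, -1]
    - [0, 0, 0, 0, -1]

```text
time: 29.42
tcp_pos: [0.6061, -0.0966, 0.1368]
ee_rot: [-1.526, 2.736, -0.01]
force: [1.3, -0.8, 5.7]
width: 0.0171
```

```bash
python3 tgt.py .140; python3 - <<'E'
from h import *
im=save('scene','s19.png')[:,:,::-1]
cv2.imwrite('pics/s19c.png',cv2.resize(im[150:270,290:410],(600,600),interpolation=2))
E
```

```text
now [ 0.6061 -0.0966  0.1368] yaw -0.0002 f [ 1.3 -0.8  5.7] w 0.0171 j [-0.27  0.6   1.71  0.    0.82  1.86]
(array([ 0.1,  0.3, -3.2]), np.float64(148.3))
```

View pics/s19c.png

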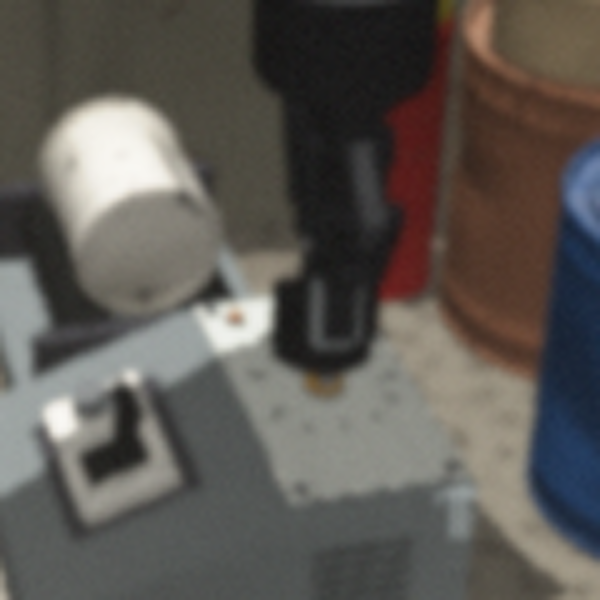

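Request:
jog_arm:
  deltas:
    - [0, -0.5, -0.8, 0, -1]
    - [0, -0.4, 0, 0, -1]
    - [0, 0, 0, 0, -1]

```text
time: 29.85
tcp_pos: [0.6069, -0.0972, 0.1374]
ee_rot: [-1.526, 2.736, -0.01]
force: [3.6, -1.8, 1.8]
width: 0.0169
```

Request:
jog_arm:
  deltas:
    - [0, -0.4, 0, 0, -1]
    - [0, -0.4, 0, 0, -1]
    - [0, 0, 0, 0, -1]

```text
time: 30.22
tcp_pos: [0.607, -0.0973, 0.1371]
ee_rot: [-1.526, 2.737, -0.008]
force: [2.3, -1.8, -0.2]
width: 0.0166
```

Request:
jog_arm:
  deltas:
    - [0, 0.3, 2, 0, -1]
    - [0, 0, 2, 0, -1]
    - [0, 0, 0, 0, -1]

```text
time: 30.6
tcp_pos: [0.607, -0.0973, 0.1331]
ee_rot: [-1.526, 2.737, -0.009]
force: [3.9, -2.0, -1.1]
width: 0.0164
```

```bash
python3 tgt.py .140
```

```text
now [ 0.607  -0.0973  0.1331] yaw -0.0002 f [ 3.9 -2.  -1.1] w 0.0164 j [-0.27  0.61  1.7   0.    0.82  1.86]
(array([-0. ,  1.3, -6.9]), np.float64(148.3))
```

Request:
jog_arm:
  deltas:
    - [0, -0.4, 2, 0, -1]
    - [0, -0.2, 2, 0, -1]
    - [0, 0, 2, 0, -1]
    - [0, 0, 2, 0, -1]
    - [0, 0, 0, 0, -1]
    - [0, 0, 0, 0, -1]

```text
time: 31.35
tcp_pos: [0.6076, -0.0976, 0.1254]
ee_rot: [-1.526, 2.737, -0.009]
force: [-0.4, -1.1, -1.6]
width: 0.0169
```

Request:
jog_arm:
  deltas:
    - [0, 0, 2, 0, -1]
    - [0, 0, 1, 0, -1]
    - [0, 0, 0, 0, -1]
    - [0, 0, 0, 0, -1]

```text
time: 31.85
tcp_pos: [0.6077, -0.0976, 0.1226]
ee_rot: [-1.526, 2.737, -0.009]
force: [-0.1, 0.3, 4.4]
width: 0.0171
```

Request:
jog_arm:
  deltas:
    - [0, 0, 1.5, 0, -1]
    - [0, 0, 1.5, 0, -1]
    - [0, 0, 1.5, 0, -1]
    - [0, 0, 0, 0, -1]
    - [0, 0, 0, 0, -1]

```text
time: 32.48
tcp_pos: [0.6079, -0.0977, 0.1186]
ee_rot: [-1.526, 2.736, -0.01]
force: [-1.6, 0.1, 9.9]
width: 0.0167
```

Request:
jog_arm:
  deltas:
    - [0, 0, 1, 0, -1]
    - [0, 0, 0.8, 0, -1]
    - [0, 0, 0, 0, -1]
    - [0, 0, 0, 0, -1]

```text
time: 32.98
tcp_pos: [0.6081, -0.0977, 0.1182]
ee_rot: [-1.526, 2.735, -0.011]
force: [-6.1, 1.5, 22.4]
width: 0.0168
```

Request:
jog_arm:
  deltas:
    - [0, 0, -0.4, 0, -1]
    - [0, 0, 0, 0, -1]
    - [0, 0, 0, 0, -1]
    - [0, 0, 0, 0, -1]

```text
time: 33.48
tcp_pos: [0.608, -0.0977, 0.1183]
ee_rot: [-1.526, 2.736, -0.011]
force: [-5.1, 1.0, 20.3]
width: 0.0172
```

```bash
python3 - <<'E'
from h import *
s=dump('w20.png',['knob_mid','lever_tip']);print(s['tcp_pos'],s['force'])
im=save('scene','s20.png')[:,:,::-1];w=cv2.imread('pics/w20.png')
cv2.imwrite('pics/s20c.png',np.hstack([cv2.resize(im[160:260,290:390],(400,400),interpolation=2),cv2.resize(w[180:380,220:420],(400,400),interpolation=2)]))
for l in ('lever_tip','knob_mid'):print(l,mark_of('scene',l)[:2])
E
```

```text
[ 0.60804544 -0.09767037  0.11830561] [-5.08248142  0.98045862 20.26083036]
lever_tip [{'position': [313.4, 229.2], 'confidence': 0.54}]
knob_mid [{'position': [354.4, 218.7], 'confidence': 0.57}, {'position': [253.9, 289.5], 'confidence': 0.18}]
```

View pics/s20c.png

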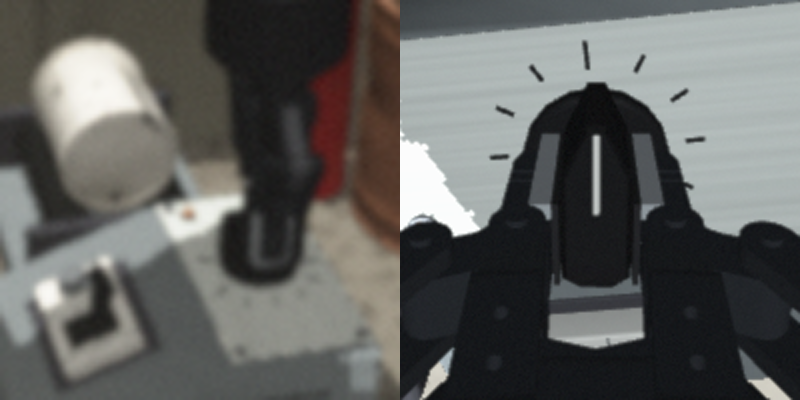

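View pics/s20.png

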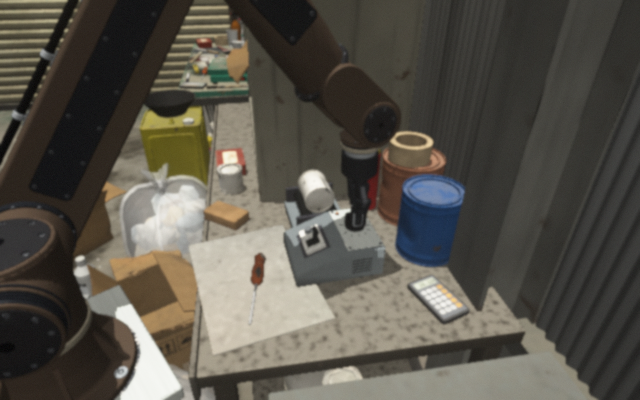

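```bash
python3 - <<'E'
from h import *
print(finish_job());print(get_state()['force'])
E
```

```text
the job is handed in; nothing more can be done
None
the job is handed in; nothing more can be done
```

I proved the breaker, put the knob on the D-shaft and handed the job in at about 33.5 s of the 64 s, still pressing the knob in. `finish_job` gives no verdict, so the results below come from my own last checks.

- **Breaker test:** I pressed the test button with the shut fingers until it bottomed. The wrist picture showed the lever dropped.
- **Lever reset:** I pushed the bar round its arc close to the stop and backed away. The pictures after that, including the last scene picture, show the lever up with nothing touching it.
- **Knob on the shaft:** I turned the knob to the shaft's flat, about 5.7° off the roller's axis. At first it stood on the shaft's tip. Shifting it about 1 to 2 mm to the back let it slip on and down.
- **Final hold:** The arm presses down with about 20 N, which is above the 9 N spring and so against the inner stop. The knob's underside works out at about 89 mm high, against 88 mm expected for fully home and pushed in. The bystanders that show in the last scene picture look unmoved, judged by eye only.

**What went wrong or disagreed:**
- One turn of the wrist ran joint 6 against its limit and tilted the tool by about 4.5°. Joint 6 stopped at about -2.68, inside its ±2.69 range. I got the tool upright again to about 0.6° before grasping the knob.
- The wrist camera's calibration changed by about 1.6 mm sideways between readings. I corrected for it by viewing the shaft from two opposite sides, but the knob still missed the shaft slightly on the first try.
- About 5 N of sideways force remained on the tool at the end.

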